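# Level scoop of grinding balls onto the balance

### The arm

A 7-joint arm with a two-finger parallel gripper is mounted at the origin on the work surface. World frame = base frame: x ahead of the robot, y to its left, z up, the work surface at z = 0. Lengths are in m, angles in degrees, forces in N, time in s.
With the tool pointing down it reaches from about 0.425 to 0.875 m from the base axis. Payload 4.7 kg.
Tool frame: the origin (TCP) lies midway between the tips of the shut fingers; the grasp point (between the pads) lies 19 mm behind it; z points along the fingers, y is the line along which they close (so a half turn about z gives the same grasp; the last joint's range is limited). The gripper opens to 87 mm and grips with 3 to 60 N. Pads are 19 mm wide; open, the fingers measure 117 mm over their backs; the gripper's body (75 mm by 190 mm) begins 51 mm behind the grasp point.
Start: joints at [69.563, 18.392, -4.016, 83.108, 1.295, 78.541, -3.26], TCP at [0.236, -0.606, 0.223] pointing down, gripper open.
Joint ranges: [-163.93, 163.93], [-17.29, 119.83], [-79.2, 71.16], [3.27, 140.29], [-89.18, 269.18], [5.43, 117.66], [-154.24, 154.24]. Speed limits (degrees/s): [147.25, 147.25, 180, 180, 180, 180, 180].

### API

Orientations are given as [roll, pitch, yaw] about the fixed x, y, z axes, in that order (R = Rz(yaw) Ry(pitch) Rx(roll)).
In Python, from cell import env, viewer, boxes_of, masks_of gives the robot as it stands. The module is installed in compiled form; this text tells all that it offers.
- The arm moves only by the tool apply_moves, never from a script. Its argument "moves" is a list of rows, each a list of 7 numbers: the shift along the tool's x, y, z scaled (see below), then the turn, a rotation vector about the tool's x, y, z scaled (see below), then the opening, from 0 (shut) to 1 (fully open). A call has 1 to 20 rows; each row is the pose to reach, as a shift and turn from the pose commanded when the call began, along the tool's axes at that moment; what a row does not reach only later rows make up. The controller multiplies each number of a shift by 0.2 m and each number of a turn by 1.5 rad. A row lasts 1/10 s, in which the tool goes at most 50 mm and 8.59 degrees, less where a joint would pass 70% of its speed; a pose out of reach is approached as far as the arm can. A call with a number of a shift or a turn outside -1 to 1 is refused whole. A call with a gripper value outside its range is refused whole. The fingers move at their own pace and stop on an object; "grip_force" is the grip in N (left out, the last holds). Time passes only in rows, so rows that repeat a pose let the fingers close. It gives the time, the measured TCP pose, the force, the opening and the grip force at its end, in the units of the state.
- env.get_obs(): the state, without advancing time (a new reading comes with each control period).
- viewer.read_camera(name): name is "side" or "top"; returns the picture (400x640x3 uint8, red, green, blue); there is no depth.
- viewer.get_calibration(name): a dict with "fov_y" (degrees; the focal length in pixels is half the picture's height over the tangent of half this angle, whatever the lens; pixels are square), "cx", "cy" (the principal point, pixels), "k1" (the pictures are not rectified: a ray, as slopes to the right and down, at radius r is drawn at 1 + k1 r^2 times it, then the intrinsics apply), "position" and "orientation" of the camera in the world. Camera axes: x right, y up, looking along -z (the intrinsics and any distortion apply to the point x, -y, -z); pixel columns grow to the right and rows downward; lengths in m; the calibration is good to about 2 mm. A picture is of the moment at which its call begins. get_calibration takes no time and is no camera call.
- env.sign_off(): hands the job in; it is judged then, once.
Trained networks look in the newest picture that a camera, given by its name, has taken for a name from the list of things; names that differ only in an ending like _2 or _b are one class to them, and where a whole thing is asked for, a point or a joint stands for the part that bears it (a point fixed in the world has none). Each returns a list of dicts, best first, with "conf" (0 to 1); they miss things now and then, are a little off and sometimes report something else, mostly with a low value. They report only what shows in the picture. A call takes as long as a camera call. They do not tell look-alikes from the thing itself.
- boxes_of(camera, target): "location" ([column, row] in pixels, amid what is visible of it).
- masks_of(camera, target): "pixels" (400x640 bool, what is visible of it) and "location" ([column, row] in pixels, amid what is visible of it).
The state is a dict: "time_s": time; "qpos": joint angles; "joint_velocities": joint speeds; "effort": joint torques, N m; "tool_pos": TCP position; "tool_rot": TCP orientation; "force": force on the tool from outside, world axes, zero at the start; "wrist_torque": the same for the moment, N m; "grip_width": finger opening in m; "grasp_force": force on a finger pad.
Only numpy, scipy, OpenCV 4.12 (cv2) and the standard library are available. Lean on these libraries where they do the work, as an engineer would, in place of code of your own. Each camera call takes 0.05 s, during which the arm holds its last target. There are 200 camera calls.

### The job

Pick up the scoop by its handle and take a heaped scoop of the ceramic grinding balls out of the tub, then, holding the scoop level, draw it crosswise under the tub's levelling blade so that the excess drops back into the tub and just the row of three balls stays in the scoop. Stand the scoop with its three balls upright in the middle of the balance pan and let go of it. Handle the balls only with the scoop, lose none on the bench, and leave the bottle, the jar and the beaker where they are.

Things in the scene. Friction and masses are not known exactly. Their poses are not given: they have to be found in the camera images.
- tub: Fixed grey plastic open tub, 198 mm long (x) by 198 mm wide (y), walls 65 mm high. Origin: middle of its underside on the bench; x points along it to the far end (away from the robot, at a small yaw), y crosswise, z up. A straight lane runs along x in its middle; above the lane the sides flare outward at 32 degrees to the rim at y = +-95 mm, so what falls in rolls back to the lane.
- lane (a point): Middle of the lane's flat floor, 5 mm above the tub's origin, axes as the tub's. The lane is 80 mm wide (y -40 to +40 mm) between upright walls that rise 22 mm above this floor; the inner faces of the near and far end walls are at x = -95 and +95 mm, 60 mm high.
- blade_tip (a point): Free near end of the fixed levelling blade, at its lower edge: x +25, y +85, z 110 mm in tub coordinates, axes as the tub's. The upright steel strip, 3 mm thick in y and 20 mm high from here up, runs 80 mm along +x to a 12 mm square post on the far wall. Nothing else is under it or on the robot's side of its end: a scoop passes under along the tub's y, its handle past the free end.
- scoop_foot (a point): Point in the flat standing face (underside) of the loose steel scoop, which spans x -19.5 to +29.5 mm and y -34.5 to +34.5 mm of it. Axes of all scoop points: x forward over the ramp, y left, z up out of the mouth; scoop coordinates count from here. It stands upright by itself; sheet 2.5 mm thick (ramp 2 mm), overall 69 mm wide, about 140 g, heaped about 250 g.
- scoop_grip (a point): Point to grip, in the middle of the scoop's handle: x -9.3, y 0, z 76.8 mm in scoop coordinates, axes as the scoop's. The handle is a black bar 18 mm wide (y) and 14 mm thick, 105 mm long; it leans back, running up at 15 degrees from the scoop's z towards -x, 65 mm of it below this point and 40 mm above.
- scoop_lip (a point): Middle of the front edge (lip) of the scoop's ramp: x 51.8, y 0, z 21.5 mm in scoop coordinates. The ramp rises forward at 40 degrees from the pocket floor (x 29.1, z 2.5 mm) to this lip, full width, without sides. Pitched 40 degrees nose down, the ramp lies flat on a floor and the lip can be pushed under balls against a wall; levelling the scoop then rolls them into the pocket.
- seat_middle (a point): Where the middle ball of a full row has its centre in the scoop's pocket: x 25.5, y 0, z 12.5 mm in scoop coordinates. The pocket has a rear wall (inner face x 15.5 mm, 20 mm high), side walls 64 mm apart and 16 mm high, and holds a row of three balls side by side, tops at z 22.5 mm. Balls above the row, resting on it and on the ramp, are excess: centres at about z 23 mm or more.
- seat_left (a point): Seat of the left ball of the row: x 25.5, y +21, z 12.5 mm in scoop coordinates.
- seat_right (a point): Seat of the right ball of the row: x 25.5, y -21, z 12.5 mm in scoop coordinates.
- ball0_center (a point): Centre of grinding ball 0: white ceramic, polished and slippery (friction about 0.15), 20 mm in diameter, 16 g, one of seven alike. They start lying loose in one layer on the lane floor of the tub, in its far half (tub x 10 to 90 mm).
- ball1_center (a point): Centre of grinding ball 1: white ceramic, polished and slippery (friction about 0.15), 20 mm in diameter, 16 g, one of seven alike. They start lying loose in one layer on the lane floor of the tub, in its far half (tub x 10 to 90 mm).
- ball2_center (a point): Centre of grinding ball 2: white ceramic, polished and slippery (friction about 0.15), 20 mm in diameter, 16 g, one of seven alike. They start lying loose in one layer on the lane floor of the tub, in its far half (tub x 10 to 90 mm).
- ball3_center (a point): Centre of grinding ball 3: white ceramic, polished and slippery (friction about 0.15), 20 mm in diameter, 16 g, one of seven alike. They start lying loose in one layer on the lane floor of the tub, in its far half (tub x 10 to 90 mm).
- ball4_center (a point): Centre of grinding ball 4: white ceramic, polished and slippery (friction about 0.15), 20 mm in diameter, 16 g, one of seven alike. They start lying loose in one layer on the lane floor of the tub, in its far half (tub x 10 to 90 mm).
- ball5_center (a point): Centre of grinding ball 5: white ceramic, polished and slippery (friction about 0.15), 20 mm in diameter, 16 g, one of seven alike. They start lying loose in one layer on the lane floor of the tub, in its far half (tub x 10 to 90 mm).
- ball6_center (a point): Centre of grinding ball 6: white ceramic, polished and slippery (friction about 0.15), 20 mm in diameter, 16 g, one of seven alike. They start lying loose in one layer on the lane floor of the tub, in its far half (tub x 10 to 90 mm).
- pan (a point): Centre of the top face of the balance pan, 55 mm above the bench: a flat fixed steel disc of 150 mm diameter. The axes are the balance's: its white case, 250 by 180 mm and 45 mm high, lies round it from x -165 to +85 mm and y -90 to +90 mm of this point, display towards -x.
- solvent: Bystander: amber solvent bottle with a blue cap, 70 mm diameter, 160 mm high; origin at the middle of its underside.
- jar: Bystander: glass jar with a white lid, 72 mm diameter, 90 mm high; origin at the middle of its underside.
- beaker: Bystander: glass beaker, 66 mm diameter, 85 mm high; origin at the middle of its underside.
Not all that is in view belongs to the job. What is shaped like the part that bears scoop_foot but green or turquoise is not meant.

How it is judged (in metres and radians):
On the way, in this order (a step that is already met when the one before it is completed fails the run):
1. a heaped scoop is lifted: the scoop is raised (its underside more than 60 mm above the bench) with all three seats of its row filled and at least one more ball lying above the row (distance between any of ball0_center, ball1_center, ball2_center, ball3_center, ball4_center, ball5_center, ball6_center and seat_left below 0.01 m and distance between any of ball0_center, ball1_center, ball2_center, ball3_center, ball4_center, ball5_center, ball6_center and seat_middle below 0.01 m and distance between any of ball0_center, ball1_center, ball2_center, ball3_center, ball4_center, ball5_center, ball6_center and seat_right below 0.01 m and z of scoop_foot in the frame of tub above 0.06 m and ((x of ball0_center in the frame of seat_middle between -0.005 and 0.045 m and y of ball0_center in the frame of seat_middle between -0.036 and 0.036 m and z of ball0_center in the frame of seat_middle between 0.007 and 0.05 m) or (x of ball1_center in the frame of seat_middle between -0.005 and 0.045 m and y of ball1_center in the frame of seat_middle between -0.036 and 0.036 m and z of ball1_center in the frame of seat_middle between 0.007 and 0.05 m) or (x of ball2_center in the frame of seat_middle between -0.005 and 0.045 m and y of ball2_center in the frame of seat_middle between -0.036 and 0.036 m and z of ball2_center in the frame of seat_middle between 0.007 and 0.05 m) or (x of ball3_center in the frame of seat_middle between -0.005 and 0.045 m and y of ball3_center in the frame of seat_middle between -0.036 and 0.036 m and z of ball3_center in the frame of seat_middle between 0.007 and 0.05 m) or (x of ball4_center in the frame of seat_middle between -0.005 and 0.045 m and y of ball4_center in the frame of seat_middle between -0.036 and 0.036 m and z of ball4_center in the frame of seat_middle between 0.007 and 0.05 m) or (x of ball5_center in the frame of seat_middle between -0.005 and 0.045 m and y of ball5_center in the frame of seat_middle between -0.036 and 0.036 m and z of ball5_center in the frame of seat_middle between 0.007 and 0.05 m) or (x of ball6_center in the frame of seat_middle between -0.005 and 0.045 m and y of ball6_center in the frame of seat_middle between -0.036 and 0.036 m and z of ball6_center in the frame of seat_middle between 0.007 and 0.05 m))), for 0.2 s.
2. the raised scoop passes level under the levelling blade: the blade's lower edge is above the middle of the row, no more than about 12 mm above the tops of the balls (x of blade_tip in the frame of seat_middle between -0.014 and 0.022 m and y of blade_tip in the frame of seat_middle between -0.02 and 0.02 m and z of blade_tip in the frame of seat_middle between 0.006 and 0.022 m and angle between scoop_foot's own z axis and vertical below 0.2 rad), for 0.05 s.
At the end, for the whole second after the job is handed in: The scoop stands upright (within 0.1 rad) on the balance pan, the scoop_foot point within 35 mm of the pan's centre, released; each of its three seats holds a ball (centre within 8 mm of the seat) and every other ball lies in the tub (distance between any of ball0_center, ball1_center, ball2_center, ball3_center, ball4_center, ball5_center, ball6_center and seat_left below 0.008 m and distance between any of ball0_center, ball1_center, ball2_center, ball3_center, ball4_center, ball5_center, ball6_center and seat_middle below 0.008 m and distance between any of ball0_center, ball1_center, ball2_center, ball3_center, ball4_center, ball5_center, ball6_center and seat_right below 0.008 m and (distance between ball0_center and seat_left below 0.008 m or distance between ball0_center and seat_middle below 0.008 m or distance between ball0_center and seat_right below 0.008 m or (x of ball0_center in the frame of tub between -0.1 and 0.1 m and y of ball0_center in the frame of tub between -0.1 and 0.1 m and z of ball0_center in the frame of tub between 0 and 0.07 m)) and (distance between ball1_center and seat_left below 0.008 m or distance between ball1_center and seat_middle below 0.008 m or distance between ball1_center and seat_right below 0.008 m or (x of ball1_center in the frame of tub between -0.1 and 0.1 m and y of ball1_center in the frame of tub between -0.1 and 0.1 m and z of ball1_center in the frame of tub between 0 and 0.07 m)) and (distance between ball2_center and seat_left below 0.008 m or distance between ball2_center and seat_middle below 0.008 m or distance between ball2_center and seat_right below 0.008 m or (x of ball2_center in the frame of tub between -0.1 and 0.1 m and y of ball2_center in the frame of tub between -0.1 and 0.1 m and z of ball2_center in the frame of tub between 0 and 0.07 m)) and (distance between ball3_center and seat_left below 0.008 m or distance between ball3_center and seat_middle below 0.008 m or distance between ball3_center and seat_right below 0.008 m or (x of ball3_center in the frame of tub between -0.1 and 0.1 m and y of ball3_center in the frame of tub between -0.1 and 0.1 m and z of ball3_center in the frame of tub between 0 and 0.07 m)) and (distance between ball4_center and seat_left below 0.008 m or distance between ball4_center and seat_middle below 0.008 m or distance between ball4_center and seat_right below 0.008 m or (x of ball4_center in the frame of tub between -0.1 and 0.1 m and y of ball4_center in the frame of tub between -0.1 and 0.1 m and z of ball4_center in the frame of tub between 0 and 0.07 m)) and (distance between ball5_center and seat_left below 0.008 m or distance between ball5_center and seat_middle below 0.008 m or distance between ball5_center and seat_right below 0.008 m or (x of ball5_center in the frame of tub between -0.1 and 0.1 m and y of ball5_center in the frame of tub between -0.1 and 0.1 m and z of ball5_center in the frame of tub between 0 and 0.07 m)) and (distance between ball6_center and seat_left below 0.008 m or distance between ball6_center and seat_middle below 0.008 m or distance between ball6_center and seat_right below 0.008 m or (x of ball6_center in the frame of tub between -0.1 and 0.1 m and y of ball6_center in the frame of tub between -0.1 and 0.1 m and z of ball6_center in the frame of tub between 0 and 0.07 m)) and horizontal distance between scoop_foot and pan below 0.035 m and z of scoop_foot in the frame of pan below 0.004 m and angle between scoop_foot's own z axis and vertical below 0.1 rad); the robot touches nothing.
It fails at once if the solvent is moved more than 30 mm (distance of solvent from where it was at the start of the episode above 0.03 m).
It fails at once if the jar is moved more than 30 mm (distance of jar from where it was at the start of the episode above 0.03 m).
It fails at once if the beaker is moved more than 30 mm (distance of beaker from where it was at the start of the episode above 0.03 m).
It fails at once if a ball is touched by the fingers (more than 0.5 N) (contact force between any of ball0, ball1, ball2, ball3, ball4, ball5, ball6 and the fingers above 0.5 N).
It also fails if it takes over 72 s, if anything falls off the work surface, if the arm or the gripper's body presses on something with over 40 N, if the wrist force passes 120 N, or if a joint passes its speed limit or range.

## Working session

There is one attempt and no reset: what is moved stays moved. The work goes in short steps, Python scripts to look and compute and a tool call to move; the robot and the scene stay as the last step left them, time stands still between calls to the robot, and variables do not carry over. Pictures are saved under pics/ and viewed, at most 10 in all, crops included, and the job is handed in when it is done.

Besides the shell and the picture viewer there is one more tool, called after ">>>" by a JSON object that holds its "op" and its "data". apply_moves: Moves the arm, as the interface text tells. Shifts and turns lie within -1 to 1; 1 stands for 0.2 m of shift or 1.5 rad of turn. Its arguments: {"type":"object","properties":{"moves":{"type":"array","items":{"type":"array","items":{"type":"number","minimum":-1,"maximum":1}}},"grip_force":{"type":"number"}},"required":["moves"]}

```bash
mkdir -p pics; cat > h.py <<'E'
import numpy as np, cv2
from scipy.spatial.transform import Rotation as R
from scipy.optimize import least_squares
from cell import env, viewer, boxes_of, masks_of
def cal(n): return viewer.get_calibration(n)
def rot(o):
    return R.from_euler('xyz',o,degrees=True)
def proj(n,P):
    c=cal(n); f=200/np.tan(np.radians(c['fov_y'])/2)
    p=rot(c['orientation']).inv().apply(np.atleast_2d(P)-c['position'])
    s=np.c_[p[:,0],-p[:,1]]/-p[:,2:3]; r2=(s**2).sum(1,keepdims=True)
    return s*(1+c['k1']*r2)*f+[c['cx'],c['cy']]
def ray(n,uv):
    c=cal(n); f=200/np.tan(np.radians(c['fov_y'])/2)
    d=(np.array(uv,float)-[c['cx'],c['cy']])/f; s=d.copy()
    for _ in range(20): s=d/(1+c['k1']*(s@s))
    return np.array(c['position']),rot(c['orientation']).apply([s[0],-s[1],-1])
def onz(n,uv,z):
    o,d=ray(n,uv); return o+d*(z-o[2])/d[2]
def snap(n,f,crop=None,k=1):
    im=viewer.read_camera(n)
    if crop: a,b,c,d=crop; im2=cv2.resize(im[b:d,a:c],None,fx=k,fy=k,interpolation=cv2.INTER_CUBIC)
    else: im2=im
    cv2.imwrite('pics/'+f,im2[:,:,::-1]); return im
E
python3 - <<'E'
from h import *
for n in('side','top'):
    print(n,cal(n)); snap(n,n+'0.png')
    for t in ['tub','scoop_foot','ball0_center','pan','solvent','jar','beaker']:
        print(t,[(round(b['conf'],2),np.round(b['location'],1).tolist()) for b in boxes_of(n,t)])
print(env.get_obs())
E
```

```text
side {'fov_y': 54.19065534402733, 'cx': 319.5256788691665, 'cy': 199.01633777091035, 'k1': 0.01998247167785208, 'position': array([ 0.13094387, -0.43728637,  0.6782399 ]), 'orientation': array([ 48.19763219,  -0.38655748, -42.38467939])}
tub [(0.71, [327.0, 239.5]), (0.31, [239.9, 178.0])]
scoop_foot [(0.84, [235.5, 147.3]), (0.71, [194.2, 201.5]), (0.65, [239.8, 181.2])]
ball0_center [(0.44, [325.4, 236.8])]
pan [(0.82, [400.3, 347.1]), (0.68, [239.4, 178.8])]
solvent [(0.75, [293.2, 145.6])]
jar [(0.66, [497.1, 276.6]), (0.18, [349.9, 226.7])]
beaker [(0.56, [386.3, 177.4])]
top {'fov_y': 55.173225996679136, 'cx': 320.64800168222484, 'cy': 198.0135311468825, 'k1': -0.07015821112511494, 'position': array([0.44210342, 0.05656181, 0.98656294]), 'orientation': array([ 1.06363165e+01, -5.16474141e-02, -9.03138806e+01])}
tub [(0.64, [221.3, 233.0]), (0.61, [349.5, 228.6]), (0.33, [337.9, 129.2])]
scoop_foot [(0.96, [169.9, 213.7]), (0.91, [227.1, 289.3]), (0.78, [221.9, 238.6])]
ball0_center []
pan [(0.59, [456.0, 259.3])]
solvent [(0.86, [226.0, 163.5])]
jar [(0.94, [465.2, 159.6])]
beaker []
{'time_s': 0.8, 'qpos': array([69.56305178, 18.3900239 , -4.01634165, 83.10504363,  1.29526929,
       78.54018116, -3.25917308]), 'joint_velocities': array([-0.05029298, -0.02103346, -0.01388258,  0.01619805,  0.02552608,
       -0.02152111,  0.01842665]), 'effort': array([-5.29450990e-04, -4.91059792e+01, -4.03541252e-01, -3.12751758e+01,
       -6.36878586e-02,  3.33550014e-02, -1.83307901e-05]), 'tool_pos': array([ 0.23552121, -0.60588004,  0.22263012]), 'tool_rot': array([1.79990105e+02, 2.77211738e-03, 2.12467983e+01]), 'force': array([ 0.30585917, -0.05849562, -0.30169159]), 'wrist_torque': array([ 0.0400038 ,  0.03371011, -0.02025134]), 'grasp_force': 0.0, 'grip_width': 0.08685385088403845}
```

View pics/side0.png

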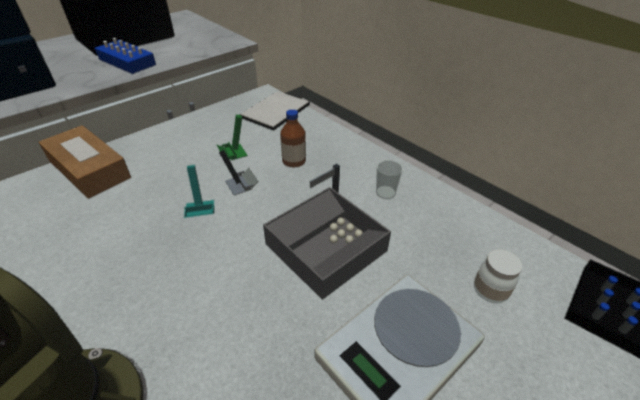

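View pics/top0.png

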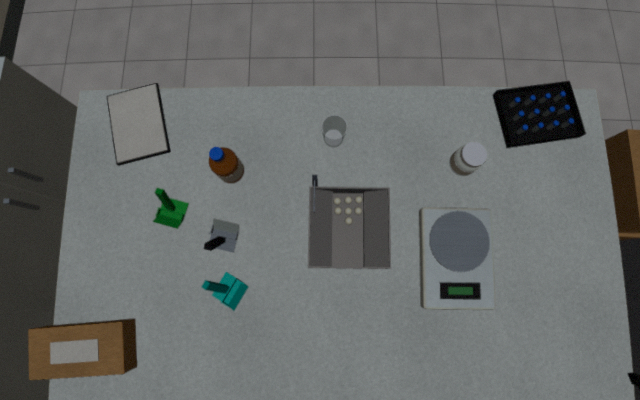

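The real scoop is the grey one with the black handle, at about top (222,238) and side (239,181). The green and turquoise ones are decoys. Tub: top (349,228). Pan: top (459,241). Next I fit the poses from the masks.

```bash
cat > fit.py <<'E'
from h import *
S=4
def box(x0,x1,y0,y1,z0,z1): return np.array([[x,y,z] for x in(x0,x1) for y in(y0,y1) for z in(z0,z1)])/1000
a=np.radians(15); ux=np.array([np.cos(a),0,np.sin(a)]); uz=np.array([-np.sin(a),0,np.cos(a)])
handle=np.array([np.array([-9.3,0,76.8])+ux*i*7+np.array([0,j*9,0])+uz*k for i in(-1,1) for j in(-1,1) for k in(-65,40)])/1000
ramp=np.array([[x,y,z] for y in(-34.5,34.5) for x,z in((29.1,2.5),(51.8,21.5),(29.5,0),(52.5,20))])/1000
SCOOP=[box(-19.5,29.5,-34.5,34.5,0,2.5),box(13,15.5,-34.5,34.5,0,20),ramp,handle,
 box(13,29,32,34.5,0,16),box(13,29,-34.5,-32,0,16)]
TUB=[box(-99,99,-99,99,0,65)]
def pose(p,z): return lambda P:R.from_euler('z',p[2]).apply(P)+[p[0],p[1],z]
def render(n,parts,T):
    m=np.zeros((400*S,640*S),np.uint8)
    for P in parts:
        uv=(proj(n,T(P))+.5)*S
        cv2.fillConvexPoly(m,cv2.convexHull(uv.astype(np.float32)).astype(np.int32),255)
    return cv2.resize(m,(640,400),interpolation=cv2.INTER_AREA)/255.
def fit(parts,masks,p0,z=0,d=(.01,.01,.15)):
    from scipy.optimize import minimize
    f=lambda p:sum(np.abs(render(n,parts,pose(p,z))-m).sum()/m.sum() for n,m in masks.items())
    best=None
    for s in (1,-1,.4):
        sim=np.array([p0]+[np.array(p0)+s*np.eye(3)[i]*d[i] for i in range(3)])
        r=minimize(f,p0,method='Nelder-Mead',options=dict(initial_simplex=sim,xatol=1e-4,fatol=1e-4))
        if best is None or r.fun<best.fun: best=r
        p0=best.x
    return best
def outline(im,n,parts,T,col=(255,0,0)):
    for P in parts:
        h=cv2.convexHull(proj(n,T(P)).astype(np.float32)); cv2.polylines(im,[(h*16+8).astype(np.int32)],True,col,1,cv2.LINE_AA,4)
def near(n,t,uv):
    l=masks_of(n,t); l=[m for m in l if np.hypot(*(np.array(m['location'])-uv))<25]
    return l[0]['pixels'].astype(float) if l else None
E
python3 - <<'E'
from fit import *
ims={n:viewer.read_camera(n) for n in('side','top')}
ms={'side':near('side','scoop_foot',(239,181)),'top':near('top','scoop_foot',(222,238))}
mt={'side':near('side','tub',(327,240)),'top':near('top','tub',(349,228))}
mp={'side':near('side','pan',(415,328)),'top':near('top','pan',(459,241))}
for d in(ms,mt,mp):
    print({k:None if v is None else (v.sum(),[np.where(v.any(0))[0][[0,-1]],np.where(v.any(1))[0][[0,-1]]]) for k,v in d.items()})
np.savez('m.npz',**{f'{a}_{k}':v for a,d in zip('stp',(ms,mt,mp)) for k,v in d.items() if v is not None})
for n,uv in(('side',(418,326)),('top',(459,241))): print('pan',onz(n,uv,.055))
for n,uv in(('side',(239,186)),('top',(228,234))): print('scoop',onz(n,uv,.0))
for n,uv in(('side',(327,215)),('top',(349,228))): print('tub',onz(n,uv,.065))
ms={k:v for k,v in ms.items() if v is not None}; mt={k:v for k,v in mt.items() if v is not None}
t0=onz('top',(349,228),.065); rt=fit(TUB,mt,[t0[0],t0[1],0]); print('tub',rt.x,rt.fun)
s0=onz('top',(228,234),0); 
rs=min((fit(SCOOP,ms,[s0[0],s0[1],y]) for y in(-1.2,-.6,0,.6)),key=lambda r:r.fun); print('scoop',rs.x,rs.fun)
out=[]
for n,c in(('side',(190,130,400,300)),('top',(190,180,400,350-0))):
    im=cv2.resize(ims[n],None,fx=1,fy=1).copy()
    outline(im,n,SCOOP,pose(rs.x,0)); 
    outline(im,n,TUB,pose(rt.x,0),(0,255,0)); outline(im,n,[box(25,105,83.5,86.5,110,130)],pose(rt.x,0),(255,0,255))
    outline(im,n,[box(-95,95,-40,40,5,5)],pose(rt.x,0),(0,255,255))
    out.append(cv2.resize(im[c[1]:c[1]+170,c[0]:c[2]],None,fx=3,fy=3,interpolation=cv2.INTER_CUBIC)[:, :])
o=np.hstack(out); print(o.shape); cv2.imwrite('pics/fit.png',cv2.resize(np.vstack(out),(630*9//10*1,0) if 0 else (370*2,600*1))[:,:,::-1])
E
```

```text
{'side': (np.float64(665.0), [array([220, 257]), array([150, 194])]), 'top': (np.float64(802.0), [array([204, 238]), array([219, 251])])}
{'side': (np.float64(8098.0), [array([264, 389]), array([166, 298])]), 'top': (np.float64(6447.0), [array([307, 391]), array([175, 268])])}
{'side': (np.float64(13504.0), [array([314, 484]), array([275, 399])]), 'top': (np.float64(7496.0), [array([419, 495]), array([207, 309])])}
pan [ 0.50715077 -0.28746127  0.055     ]
pan [ 0.50806754 -0.28367322  0.055     ]
scoop [0.51970242 0.30388683 0.        ]
scoop [0.53386897 0.2949918  0.        ]
tub [0.57244883 0.01538685 0.065     ]
tub [ 0.54108383 -0.01331677  0.065     ]
tub [ 0.54459356 -0.01319994 -0.0230255 ] 0.19217261134790276Traceback (most recent call last):
  File "<stdin>", line 15, in <module>
  File "<stdin>", line 15, in <genexpr>
  File "fit.py", line 23, in fit
    r=minimize(f,p0,method='Nelder-Mead',options=dict(initial_simplex=sim,xatol=1e-4,fatol=1e-4))
    res = _minimize_neldermead(fun, x0, args, callback, bounds=bounds,
                               **options)
    fxr = func(xr)
    fx = function(np.copy(x), *(wrapper_args + args))
  File "fit.py", line 19, in <lambda>
    f=lambda p:sum(np.abs(render(n,parts,pose(p,z))-m).sum()/m.sum() for n,m in masks.items())
               ~~~^^^^^^^^^^^^^^^^^^^^^^^^^^^^^^^^^^^^^^^^^^^^^^^^^^^^^^^^^^^^^^^^^^^^^^^^^^^^
  File "fit.py", line 19, in <genexpr>
    f=lambda p:sum(np.abs(render(n,parts,pose(p,z))-m).sum()/m.sum() for n,m in masks.items())
                          ~~~~~~^^^^^^^^^^^^^^^^^^^
  File "fit.py", line 14, in render
    uv=(proj(n,T(P))+.5)*S
        ~~~~^^^^^^^^
  File "h.py", line 9, in proj
    c=cal(n); f=200/np.tan(np.radians(c['fov_y'])/2)
  File "h.py", line 5, in cal
    def cal(n): return viewer.get_calibration(n)
                       ~~~~~~~~~~~~~~~~~~~~~~^^^
ValueError: time passes only in moves, steps and waits
```

```bash
sed -i 's/^def cal(n).*/C={n:viewer.get_calibration(n) for n in("side","top")}\ndef cal(n): return C[n]/' h.py
sed -i 's/^TUB=.*/TUB=[box(-99,99,-99,99,0,65),box(25,105,83.5,86.5,110,130),box(93,105,79,91,0,130)]/' fit.py
cat > run1.py <<'E'
from fit import *
ims={n:viewer.read_camera(n) for n in('side','top')}
z=np.load('m.npz'); g=lambda a:{n:z[f'{a}_{n}'] for n in('side','top')}
rt=fit(TUB,g('t'),[.5446,-.0132,-.023]); print('tub',rt.x,rt.fun)
for n in('side','top'): print(n,fit(TUB,{n:z['t_'+n]},rt.x).x)
s0=onz('top',(228,234),0)
rs=min((fit(SCOOP,g('s'),[s0[0],s0[1],y]) for y in(-1.2,-.6,0,.6)),key=lambda r:r.fun); print('scoop',rs.x,rs.fun)
for n in('side','top'): print(n,fit(SCOOP,{n:z['s_'+n]},rs.x).x)
out=[]
for n,c in(('side',(200,130)),('top',(197,172))):
    im=cv2.resize(ims[n][c[1]:c[1]+175,c[0]:c[0]+200],None,fx=4,fy=4,interpolation=cv2.INTER_CUBIC)
    def ol(parts,T,col):
        for P in parts:
            h=cv2.convexHull(((proj(n,T(P))-c+.5)*4).astype(np.float32)); cv2.polylines(im,[h.astype(np.int32)],True,col,1,cv2.LINE_AA)
    ol(SCOOP,pose(rs.x,0),(255,0,0)); ol(TUB,pose(rt.x,0),(0,255,0)); ol([box(-95,95,-40,40,5,5)],pose(rt.x,0),(0,255,255))
    cv2.imwrite(f'pics/fit_{n}.png',im[:600,:,::-1])
E
python3 run1.py
```

```text
tub [ 0.54459832 -0.0131856  -0.02323075] 0.15555987013835876
side [ 0.54404311 -0.01262755 -0.03978833]
top [ 0.54459832 -0.0131856  -0.02323075]
scoop [ 0.514701    0.30916729 -0.21958459] 0.1668092925580785
side [ 0.51497328  0.31122427 -0.25957936]
top [ 0.51497123  0.30880374 -0.20767094]
```

View pics/fit_top.png

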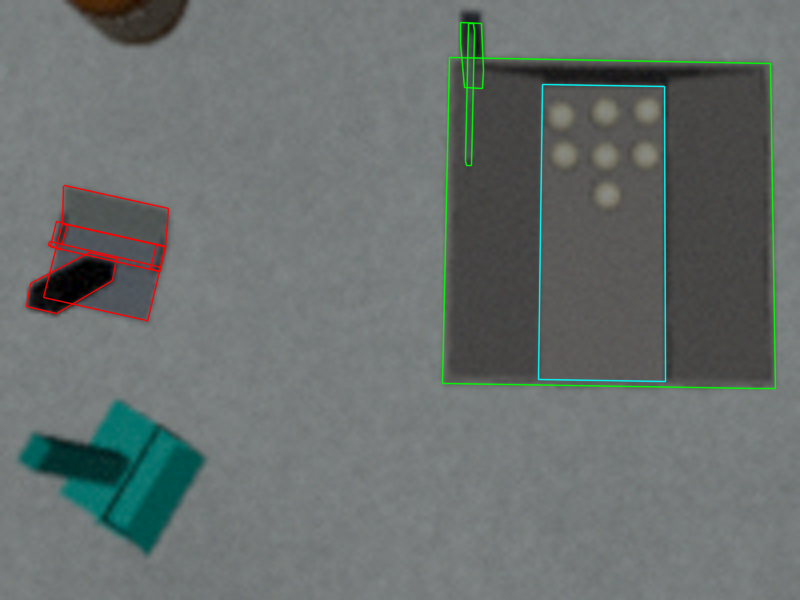

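View pics/fit_side.png

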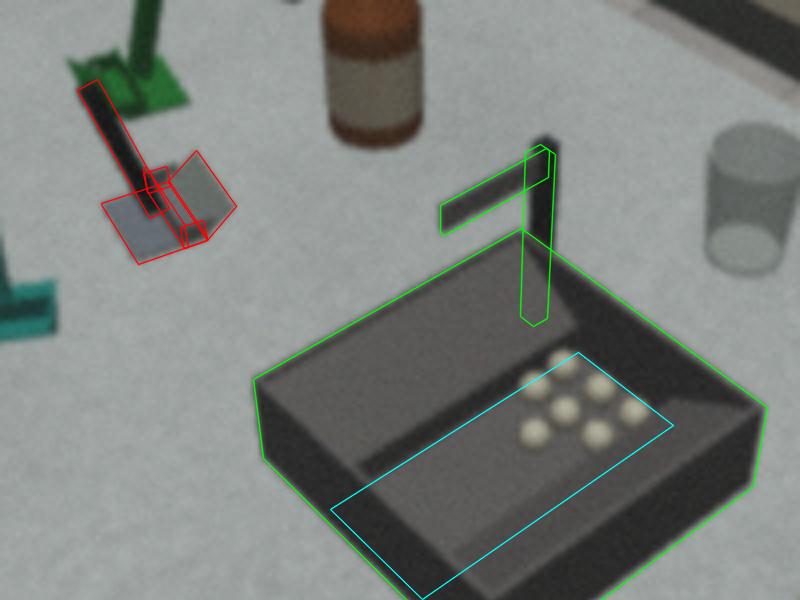

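The fits land on the scoop, tub rim, lane and blade. The tub is at (0.545,-0.013), yaw -1.3°. The scoop is at (0.515,0.309), yaw -12.6°. The balls lie in rows of 3, 3 and 1 at the far end. Next I write the planner.

```bash
cat > plan.py <<'E'
from h import *
def F(p,yaw,pitch=0): return np.array(p),R.from_euler('z',yaw)*R.from_euler('y',pitch)
TUBP=F([.5446,-.0132,0],-.0232)
SC0=F([.5147,.3092,0],-.2196)
PAN=np.array([.5076,-.2845,.055])
def mul(A,B): return A[0]+A[1].apply(B[0]),A[1]*B[1]
def inv(A): return -A[1].inv().apply(A[0]),A[1].inv()
def down(p,yawdeg): return np.array(p),R.from_euler('xyz',[180,0,yawdeg],degrees=True)
T=np.radians(40); a=np.radians(15); UP=.008
# tool in scoop frame
RT=R.from_matrix(np.array([[-np.cos(T),0,-np.sin(T)],[0,1,0],[np.sin(T),0,-np.cos(T)]]).T)
GP=np.array([-.0093,0,.0768])+UP*np.array([-np.sin(a),0,np.cos(a)])
TS=(GP+.019*RT.apply([0,0,1]),RT)
def back(A,d): return A[0]-d*A[1].apply([0,0,1]),A[1]
def cur():
    o=env.get_obs(); return np.array(o['tool_pos']),R.from_euler('xyz',o['tool_rot'],degrees=True)
def rows(A,*Bs):
    for B in Bs:
        d=A[1].inv().apply(B[0]-A[0])/.2; w=(A[1].inv()*B[1]).as_rotvec()/1.5
        n=max(np.linalg.norm(d)*.2/.05,np.linalg.norm(w)*1.5/np.radians(8.59))
        print(np.round(d,3).tolist(),np.round(w,3).tolist(),'n=%.1f'%n, '!!' if max(abs(d).max(),abs(w).max())>1 else '')
def chain(*Bs):
    A=cur()
    for B in Bs: rows(A,B); A=B
E
python3 - <<'E'
from plan import *
G=mul(SC0,TS)
chain(down([.40,-.45,.32],60),down([.50,-.28,.32],105),down([.53,-.1,.32],140),down([.5,.08,.32],167.4),(np.array([.44,.22,.26]),mul(SC0,TS)[1]),back(G,.08),G)
print(G[0],G[1].as_euler('xyz',degrees=True))
E
```

```text
[1.049, -0.428, -0.487] [0.0, 0.0, -0.451] n=4.9 !!
[0.986, 0.008, 0.0] [-0.0, 0.0, -0.524] n=5.2 
[0.831, 0.378, 0.0] [-0.0, 0.0, -0.407] n=4.1 
[0.693, 0.593, 0.0] [0.0, 0.0, -0.319] n=3.6 
[0.445, 0.618, 0.3] [-0.0, -0.465, -0.0] n=4.7 
[0.403, 0.517, 0.502] [0.0, 0.0, 0.0] n=3.3 
[-0.0, 0.0, 0.4] [0.0, 0.0, 0.0] n=1.6 
[0.51552218 0.30901649 0.06997256] [180.          40.         167.41784682]
```

>>> {"op": "apply_moves", "data": {"moves": [[1,-0.43,-0.49,0,0,-0.45,1],[1,-0.43,-0.49,0,0,-0.45,1],[1,-0.43,-0.49,0,0,-0.45,1],[1,-0.43,-0.49,0,0,-0.45,1],[1,-0.43,-0.49,0,0,-0.45,1],[1,-0.43,-0.49,0,0,-0.45,1]], "grip_force": 40}}

```text
time_s: 1.9
tool_pos: [0.3974, -0.4482, 0.3241]
tool_rot: [179.6, -0.1, 60.6]
force: [-0.8, 0.2, -0.0]
grip_width: 0.087
grasp_force: 0.0
```

>>> {"op": "apply_moves", "data": {"moves": [[0.98,0,0,0,0,-0.52,1],[0.98,0,0,0,0,-0.52,1],[0.98,0,0,0,0,-0.52,1],[0.98,0,0,0,0,-0.52,1],[0.98,0,0,0,0,-0.52,1],[0.98,0,0,0,0,-0.52,1]]}}

```text
time_s: 2.5
tool_pos: [0.4893, -0.2828, 0.3205]
tool_rot: [-180.0, 0.0, 104.8]
force: [-0.5, -1.6, -0.5]
grip_width: 0.0872
grasp_force: 0.0
```

>>> {"op": "apply_moves", "data": {"moves": [[0.83,0.38,0,0,0,-0.41,1],[0.83,0.38,0,0,0,-0.41,1],[0.83,0.38,0,0,0,-0.41,1],[0.83,0.38,0,0,0,-0.41,1],[0.83,0.38,0,0,0,-0.41,1]]}}

```text
time_s: 3.0
tool_pos: [0.5212, -0.0994, 0.321]
tool_rot: [179.9, 0.0, 140.2]
force: [0.5, 0.3, 0.1]
grip_width: 0.0871
grasp_force: 0.0
```

>>> {"op": "apply_moves", "data": {"moves": [[0.69,0.59,0,0,0,-0.32,1],[0.69,0.59,0,0,0,-0.32,1],[0.69,0.59,0,0,0,-0.32,1],[0.69,0.59,0,0,0,-0.32,1],[0.69,0.59,0,0,0,-0.32,1]]}}

```text
time_s: 3.5
tool_pos: [0.4906, 0.0786, 0.3211]
tool_rot: [180.0, 0.1, 167.5]
force: [0.8, -1.0, 0.1]
grip_width: 0.087
grasp_force: 0.0
```

>>> {"op": "apply_moves", "data": {"moves": [[0.4,0.63,0.3,0,-0.465,0,1],[0.4,0.63,0.3,0,-0.465,0,1],[0.4,0.63,0.3,0,-0.465,0,1],[0.4,0.63,0.3,0,-0.465,0,1],[0.4,0.63,0.3,0,-0.465,0,1],[0.4,0.63,0.3,0,-0.465,0,1],[0.4,0.63,0.3,0,-0.465,0,1]]}}

```text
time_s: 4.2
tool_pos: [0.4437, 0.202, 0.2626]
tool_rot: [-178.3, 32.9, 166.6]
force: [-0.2, -0.4, -0.3]
grip_width: 0.0872
grasp_force: 0.0
```

```bash
python3 - <<'E'
from plan import *
G=mul(SC0,TS); chain(back(G,.08),G); print(np.round(env.get_obs()['qpos'],1))
E
```

```text
[0.383, 0.615, 0.517] [-0.025, -0.083, -0.007] n=3.6 
[-0.0, 0.0, 0.4] [0.0, 0.0, 0.0] n=1.6 
[-28.6 -17.1 -17.5 120.6  27.1  62.3  20.1]
```

>>> {"op": "apply_moves", "data": {"moves": [[0.38,0.6,0.5,-0.02,-0.08,0,1],[0.38,0.6,0.5,-0.02,-0.08,0,1],[0.38,0.6,0.5,-0.02,-0.08,0,1],[0.38,0.6,0.5,-0.02,-0.08,0,1],[0.38,0.6,0.5,-0.02,-0.08,0,1],[0.38,0.6,0.5,-0.02,-0.08,0,1]]}}

```text
time_s: 4.8
tool_pos: [0.462, 0.3176, 0.1332]
tool_rot: [-179.7, 39.5, 167.0]
force: [-0.9, -0.7, 1.8]
grip_width: 0.0868
grasp_force: 0.0
```

```bash
python3 - <<'E'
from plan import *
G=mul(SC0,TS); chain(back(G,.08),G); rows(cur(),G); print(np.round(env.get_obs()['qpos'],1))
E
```

```text
[-0.004, 0.017, 0.016] [-0.006, -0.005, -0.004] n=0.1 
[-0.0, 0.0, 0.4] [0.0, 0.0, 0.0] n=1.6 
[-0.007, 0.02, 0.416] [-0.006, -0.005, -0.004] n=1.7 
[-29.5   4.2 -32.5 122.   51.5  55.6 -15.7]
```

>>> {"op": "apply_moves", "data": {"moves": [[0,0.02,0.15,-0.006,-0.005,-0.004,1],[-0.003,0.02,0.3,-0.006,-0.005,-0.004,1],[-0.007,0.02,0.416,-0.006,-0.005,-0.004,1],[-0.007,0.02,0.416,-0.006,-0.005,-0.004,1],[-0.007,0.02,0.416,-0.006,-0.005,-0.004,1],[-0.007,0.02,0.416,-0.006,-0.005,-0.004,0],[-0.007,0.02,0.416,-0.006,-0.005,-0.004,0],[-0.007,0.02,0.416,-0.006,-0.005,-0.004,0],[-0.007,0.02,0.416,-0.006,-0.005,-0.004,0],[-0.007,0.02,0.416,-0.006,-0.005,-0.004,0],[-0.007,0.02,0.416,-0.006,-0.005,-0.004,0],[-0.007,0.02,0.416,-0.006,-0.005,-0.004,0],[-0.007,0.02,0.416,-0.006,-0.005,-0.004,0],[-0.007,0.02,0.416,-0.006,-0.005,-0.004,0]], "grip_force": 50}}

```text
time_s: 6.2
tool_pos: [0.5142, 0.3118, 0.0707]
tool_rot: [179.9, 40.0, 167.7]
force: [-0.2, 0.9, 0.0]
grip_width: 0.0228
grasp_force: 0.0
```

```bash
python3 - <<'E'
from plan import *
G=mul(SC0,TS); rows(cur(),G); print(np.round(env.get_obs()['qpos'],1))
S=mul(cur(),inv(TS)); print(S[0],S[1].as_euler('xyz',degrees=True))
# lift, then over tub
A=(SC0[0]+[0,0,.10],SC0[1])
# scoop above the tub: lane coords
B=mul(TUBP,F([-.05,0,.13],0)); M=(np.array([.5,.15,.13]),F([0,0,0],-.12)[1])
A0=cur()
for P in(A,M,B): Q=mul(P,TS); rows(A0,Q); A0=Q
E
```

```text
[-0.005, -0.012, 0.009] [0.003, 0.0, 0.002] n=0.1 
[-28.2  13.  -28.9 122.1  63.1  49.6 -22.7]
[0.51341588 0.31207644 0.00076476] [  0.05815787  -0.01636424 -12.295159  ]
[-0.326, -0.012, -0.374] [0.003, 0.0, 0.002] n=2.0 
[-0.174, -0.792, -0.05] [-0.043, 0.0, -0.051] n=3.3 
[-0.054, -0.807, 0.045] [-0.041, -0.0, -0.049] n=3.2
```

Not fully closed yet (22.8 mm, no force), so I close for longer.

>>> {"op": "apply_moves", "data": {"moves": [[0,0,0,0,0,0,0],[0,0,0,0,0,0,0],[0,0,0,0,0,0,0],[0,0,0,0,0,0,0]]}}

```text
time_s: 6.6
tool_pos: [0.5141, 0.3118, 0.0706]
tool_rot: [179.9, 40.0, 167.7]
force: [-1.1, 0.1, -1.1]
grip_width: 0.0175
grasp_force: 50.0
```

>>> {"op": "apply_moves", "data": {"moves": [[-0.03,0,-0.04,0,0,0,0],[-0.1,0,-0.12,0,0,0,0],[-0.2,0,-0.24,0,0,0,0],[-0.326,0,-0.374,0,0,0,0],[-0.326,0,-0.374,0,0,0,0],[-0.326,0,-0.374,0,0,0,0]]}}

```text
time_s: 7.2
tool_pos: [0.5163, 0.3117, 0.1718]
tool_rot: [179.7, 40.1, 167.5]
force: [-0.8, -0.1, -1.3]
grip_width: 0.0176
grasp_force: 50.0
```

```bash
cat > ref.py <<'E'
from fit import *
from plan import mul,inv,cur,TS,F
def see(tag):
    "fit held scoop's pose: correction (dx,dz,pitch,dy,yaw,roll) in scoop frame relative to nominal"
    from scipy.optimize import minimize
    ms={}
    for n in('side','top'):
        im=viewer.read_camera(n)
        S0=mul(cur(),inv(TS)); c=proj(n,S0[0]+S0[1].apply([.0,0,.03]))[0]
        l=[m for m in masks_of(n,'scoop_foot') if np.hypot(*(np.array(m['location'])-c))<30]
        print(n,c.round(),[np.round(m['location']) for m in l])
        if l: ms[n]=l[0]['pixels'].astype(float)
        cv2.imwrite(f'pics/{tag}_{n}.png',im[:,:,::-1])
    return ms
E
python3 - <<'E'
from ref import *
ms=see('lift'); np.savez('lift.npz',**ms); print({k:v.sum() for k,v in ms.items()})
print(env.get_obs()['grip_width'],env.get_obs()['grasp_force'],env.get_obs()['force'],np.round(env.get_obs()['qpos'],1))
a=[]
for n in('side','top'):
    im=cv2.imread(f'pics/lift_{n}.png'); S0=mul(cur(),inv(TS)); c=(proj(n,S0[0])[0]-[50,70]).astype(int)
    im=cv2.resize(im[c[1]:c[1]+110,c[0]:c[0]+100],None,fx=4,fy=4,interpolation=cv2.INTER_CUBIC)
    for P in SCOOP:
        h=cv2.convexHull(((proj(n,S0[0]+S0[1].apply(P))-c+.5)*4).astype(np.float32)); cv2.polylines(im,[h.astype(np.int32)],True,(0,0,255),1,cv2.LINE_AA)
    a.append(im)
cv2.imwrite('pics/lift.png',np.hstack(a))
E
```

```text
side [229. 145.] [array([237., 150.]), array([238., 128.])]
top [207. 237.] [array([212., 231.])]
{'side': np.float64(637.0), 'top': np.float64(917.0)}
0.017347373255221833 49.988618697971106 [-0.06274854  0.70805328 -1.84509115] [-25.3   3.8 -30.4 117.8  50.3  53.8  -6.9]
```

View pics/lift.png

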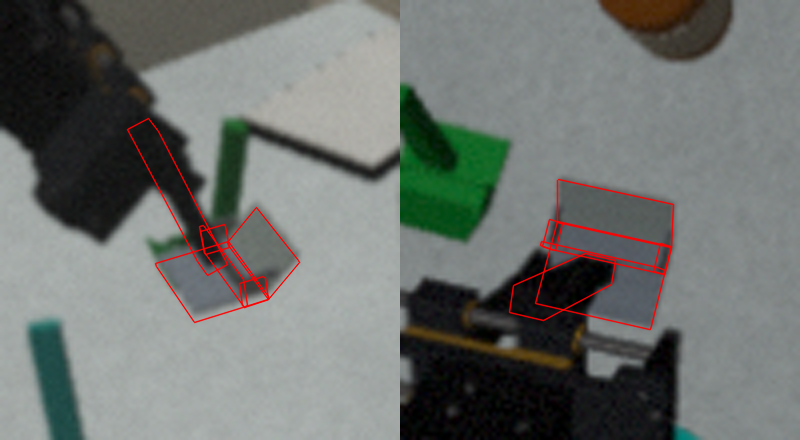

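The scoop is held as modelled (the outlines coincide). Next I carry it over the tub, pitching nose down on the way.

```bash
cat >> plan.py <<'E'
TS=(TS[0]+np.array([-.0013,0,.0007]),TS[1])
LIP=np.array([.0518,0,.0215])
def lip(x,z,pitch,y=0):
    "scoop pose with lip at tub (x,y,z), nose-down pitch deg -> tool pose"
    r=R.from_euler('y',pitch,degrees=True); return mul(mul(TUBP,(np.array([x,y,z])-r.apply(LIP),r)),TS)
def st():
    S=mul(inv(TUBP),mul(cur(),inv(TS))); return 'foot %s lip %s rpy %s'%((S[0]*1e3).round(1),((S[0]+S[1].apply(LIP))*1e3).round(1),S[1].as_euler('xyz',degrees=True).round(1))
E
python3 - <<'E'
from plan import *
M=mul((np.array([.525,.15,.15]),F([0,0,0],-.12,np.radians(20))[1]),TS)
chain(M,lip(0,.08,40),lip(0,.012,40)); print(st())
print(onz('top',boxes_of('top','solvent')[0]['location'],.1))
E
```

```text
[-0.412, -0.763, 0.032] [-0.032, 0.232, -0.055] n=3.5 
[0.079, -0.802, 0.319] [-0.011, 0.233, -0.064] n=3.5 
[0.0, -0.0, 0.34] [0.0, 0.0, 0.0] n=1.4 
foot [-36.4 322.9  97.8] lip [ 14.4 313.1 119.2] rpy [ -0.1   0.1 -11. ]
[0.69410897 0.27894681 0.1       ]
```

>>> {"op": "apply_moves", "data": {"moves": [[-0.12,-0.2,0,-0.008,0.06,-0.014,0],[-0.412,-0.763,0.032,-0.032,0.232,-0.055,0],[-0.412,-0.763,0.032,-0.032,0.232,-0.055,0],[-0.412,-0.763,0.032,-0.032,0.232,-0.055,0],[-0.412,-0.763,0.032,-0.032,0.232,-0.055,0],[-0.412,-0.763,0.032,-0.032,0.232,-0.055,0]]}}

```text
time_s: 8.05
tool_pos: [0.5528, 0.1388, 0.2202]
tool_rot: [180.0, 20.2, 172.4]
force: [0.7, -0.1, -1.4]
grip_width: 0.0173
grasp_force: 50.0
```

>>> {"op": "apply_moves", "data": {"moves": [[0.02,-0.2,0.08,-0.003,0.06,-0.016,0],[0.079,-0.802,0.319,-0.011,0.233,-0.064,0],[0.079,-0.802,0.319,-0.011,0.233,-0.064,0],[0.079,-0.802,0.319,-0.011,0.233,-0.064,0],[0.079,-0.802,0.319,-0.011,0.233,-0.064,0],[0.079,-0.802,0.319,-0.011,0.233,-0.064,0],[0.079,-0.802,0.319,-0.011,0.233,-0.064,0]]}}

```text
time_s: 8.75
tool_pos: [0.537, -0.0104, 0.1524]
tool_rot: [179.9, 0.0, 178.8]
force: [-0.3, -0.1, 0.0]
grip_width: 0.0175
grasp_force: 50.0
```

```bash
python3 - <<'E'
from plan import *
rows(cur(),lip(0,.08,40),lip(0,.012,40)); print(st()); o=env.get_obs(); print(o['force'],o['qpos'].round(1))
E
```

```text
[0.004, -0.013, 0.006] [0.001, 0.0, 0.002] n=0.1 
[0.004, -0.014, 0.346] [0.001, 0.0, 0.002] n=1.4 
foot [-52.7   2.6  97.9] lip [ 0.8  2.7 81.1] rpy [ 0.1 40.   0.2]
[-0.25516572 -0.09572588  0.03488913] [  0.6   7.5  -2.5 104.5   0.3  68.   86.9]
```

Descend to 12 mm, then probe slowly to contact.

>>> {"op": "apply_moves", "data": {"moves": [[0.002,-0.01,0.08,0,0,0.002,0],[0.004,-0.014,0.17,0.001,0,0.002,0],[0.004,-0.014,0.26,0.001,0,0.002,0],[0.004,-0.014,0.346,0.001,0,0.002,0],[0.004,-0.014,0.346,0.001,0,0.002,0],[0.004,-0.014,0.346,0.001,0,0.002,0]]}}

```text
time_s: 9.35
tool_pos: [0.5364, -0.0135, 0.0839]
tool_rot: [-180.0, 0.1, 178.7]
force: [-0.5, 0.5, -0.9]
grip_width: 0.0177
grasp_force: 50.0
```

>>> {"op": "apply_moves", "data": {"moves": [[0,0,0.008,0,0,0,0],[0,0,0.015,0,0,0,0],[0,0,0.02,0,0,0,0],[0,0,0.02,0,0,0,0]]}}

```text
time_s: 9.75
tool_pos: [0.5363, -0.0149, 0.0794]
tool_rot: [-180.0, 0.1, 178.5]
force: [0.1, 0.2, -1.7]
grip_width: 0.0174
grasp_force: 50.0
```

```bash
python3 - <<'E'
from plan import *
print(st()); o=env.get_obs(); print(o['force'],o['wrist_torque'])
rows(cur(),lip(0,.007,40),lip(.092,.007,40))
E
```

```text
foot [-53.3  -1.8  24.9] lip [ 0.3 -2.   8.1] rpy [-0.1 39.9 -0.2]
[ 0.09676128  0.18816861 -1.74770785] [ 0.09000532 -0.14684915 -0.04534023]
[0.001, 0.01, 0.006] [-0.0, 0.001, -0.002] n=0.0 
[-0.459, 0.011, 0.006] [-0.0, 0.001, -0.002] n=1.8
```

>>> {"op": "apply_moves", "data": {"moves": [[0,0.005,0.004,0,0,-0.001,0],[0,0.008,0.006,0,0,-0.001,0],[0,0.008,0.006,0,0,-0.001,0]]}}

```text
time_s: 10.05
tool_pos: [0.5362, -0.0131, 0.0779]
tool_rot: [-180.0, 0.0, 178.6]
force: [-0.8, 1.0, -1.1]
grip_width: 0.0176
grasp_force: 50.0
```

>>> {"op": "apply_moves", "data": {"moves": [[-0.025,0,0,0,0,0,0],[-0.05,0,0,0,0,0,0],[-0.075,0,0,0,0,0,0],[-0.1,0,0,0,0,0,0],[-0.125,0,0,0,0,0,0],[-0.15,0,0,0,0,0,0],[-0.175,0,0,0,0,0,0],[-0.2,0,0,0,0,0,0],[-0.225,0,0,0,0,0,0],[-0.25,0,0,0,0,0,0],[-0.25,0,0,0,0,0,0]]}}

```text
time_s: 11.15
tool_pos: [0.587, -0.0145, 0.0781]
tool_rot: [-180.0, 0.1, 178.6]
force: [-0.0, -1.3, -1.5]
grip_width: 0.0176
grasp_force: 50.0
```

```bash
python3 - <<'E'
from plan import *
print(st()); o=env.get_obs(); print(o['force'],o['wrist_torque'])
rows(cur(),lip(.092,.007,40))
E
```

```text
foot [-2.6 -0.3 23.6] lip [50.9 -0.3  6.8] rpy [-0.  39.9 -0.1]
[-0.04254942 -1.30293566 -1.54884734] [ 0.10573615 -0.22708854 -0.02541524]
[-0.206, 0.002, -0.001] [-0.0, 0.001, -0.001] n=0.8
```

>>> {"op": "apply_moves", "data": {"moves": [[-0.02,0,0,0,0,0,0],[-0.04,0,0,0,0,0,0],[-0.06,0,0,0,0,0,0],[-0.08,0,0,0,0,0,0],[-0.1,0,0,0,0,0,0],[-0.12,0,0,0,0,0,0],[-0.14,0,0,0,0,0,0],[-0.155,0,0,0,0,0,0],[-0.17,0,0,0,0,0,0],[-0.185,0,0,0,0,0,0],[-0.195,0,0,0,0,0,0],[-0.206,0,0,0,0,0,0],[-0.206,0,0,0,0,0,0]]}}

```text
time_s: 12.45
tool_pos: [0.6278, -0.0156, 0.078]
tool_rot: [-180.0, 0.1, 178.6]
force: [-1.2, 0.2, -2.8]
grip_width: 0.0178
grasp_force: 50.0
```

```bash
python3 - <<'E'
from plan import *
print(st()); o=env.get_obs(); print(o['force'],o['wrist_torque'])
rows(cur(),*[lip(.092,.0075+.001*i,40-5*i) for i in range(1,10)])
rows(cur(),*[lip(.092,.0175,-6)])
snap('side','push.png',(270,140,420,260),4)
E
```

```text
foot [38.2 -0.5 23.5] lip [91.8 -0.6  6.7] rpy [-0.1 39.9 -0.1]
[-1.16168515  0.1773693  -2.79186035] [ 0.07971548 -0.07543989  0.01022697]
[0.029, 0.002, -0.004] [-0.001, -0.057, -0.001] n=0.6 
[0.06, 0.002, -0.001] [-0.001, -0.116, -0.001] n=1.2 
[0.089, 0.002, 0.004] [-0.001, -0.174, -0.001] n=1.7 
[0.118, 0.002, 0.012] [-0.001, -0.232, -0.001] n=2.3 
[0.145, 0.002, 0.022] [-0.001, -0.29, -0.001] n=2.9 
[0.171, 0.002, 0.035] [-0.001, -0.348, -0.001] n=3.5 
[0.195, 0.002, 0.05] [-0.001, -0.406, -0.001] n=4.1 
[0.218, 0.002, 0.066] [-0.001, -0.465, -0.001] n=4.6 
[0.238, 0.002, 0.085] [-0.001, -0.523, -0.001] n=5.2 
[0.242, 0.002, 0.085] [-0.001, -0.534, -0.0] n=5.3
```

View pics/push.png

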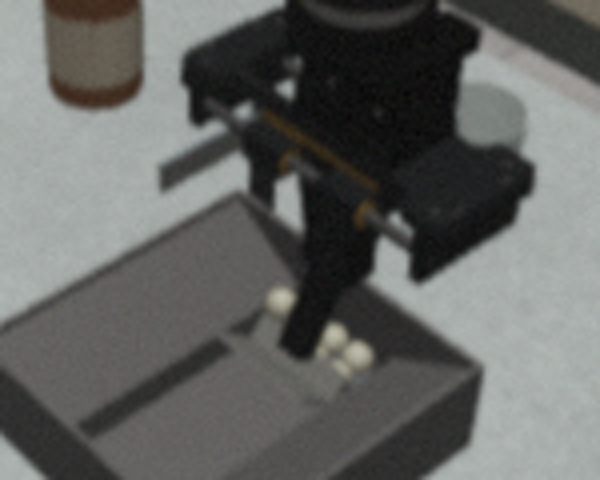

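The balls have piled up on the ramp against the far wall at about (320-360,335-355) in the crop. I redo the levelling rows with floor clearance for the bend.

```bash
python3 - <<'E'
from plan import *
def z(t):
    t=np.radians(t); s,c=np.sin(t),np.cos(t); return .006+max(.0215*c-.0223*s,.0215*c-.0713*s,.0012)
rows(cur(),*[lip(.092,z(p),p) for p in(37,34,30,26,22,18,14,10,7,4,2,0,-2,-4,-6)],lip(.092,z(-6)+.01,-6))
E
```

```text
[0.017, 0.002, -0.012] [-0.0, -0.034, -0.001] n=0.3 
[0.035, 0.002, -0.017] [-0.0, -0.069, -0.001] n=0.7 
[0.059, 0.002, -0.021] [-0.0, -0.116, -0.001] n=1.2 
[0.083, 0.002, -0.023] [-0.0, -0.162, -0.001] n=1.6 
[0.106, 0.002, -0.024] [-0.001, -0.209, -0.001] n=2.1 
[0.128, 0.002, -0.022] [-0.001, -0.255, -0.001] n=2.6 
[0.15, 0.002, -0.019] [-0.001, -0.302, -0.001] n=3.0 
[0.171, 0.001, -0.014] [-0.001, -0.348, -0.001] n=3.5 
[0.185, 0.001, -0.009] [-0.001, -0.383, -0.001] n=3.8 
[0.199, 0.001, -0.003] [-0.001, -0.418, -0.001] n=4.2 
[0.208, 0.001, 0.001] [-0.001, -0.441, -0.001] n=4.4 
[0.217, 0.001, 0.006] [-0.001, -0.465, -0.001] n=4.6 
[0.226, 0.001, 0.003] [-0.001, -0.488, -0.001] n=4.9 
[0.234, 0.001, 0.001] [-0.001, -0.511, -0.001] n=5.1 
[0.241, 0.001, -0.002] [-0.001, -0.534, -0.001] n=5.3 
[0.241, 0.001, -0.052] [-0.001, -0.534, -0.001] n=5.3
```

>>> {"op": "apply_moves", "data": {"moves": [[0.017,0.002,-0.012,0,-0.034,0,0],[0.035,0.002,-0.017,0,-0.069,0,0],[0.059,0.002,-0.021,0,-0.116,0,0],[0.083,0.002,-0.023,0,-0.162,0,0],[0.106,0.002,-0.024,0,-0.209,0,0],[0.128,0.002,-0.022,0,-0.255,0,0],[0.15,0.002,-0.02,0,-0.302,0,0],[0.171,0.001,-0.016,0,-0.348,0,0],[0.185,0.001,-0.012,0,-0.383,0,0],[0.199,0.001,-0.008,0,-0.418,0,0],[0.208,0.001,-0.005,0,-0.441,0,0],[0.217,0.001,-0.003,0,-0.465,0,0],[0.226,0.001,-0.003,0,-0.488,0,0],[0.234,0.001,-0.005,0,-0.511,0,0],[0.241,0.001,-0.01,0,-0.534,0,0],[0.241,0.001,-0.03,0,-0.534,0,0],[0.241,0.001,-0.052,0,-0.534,0,0],[0.241,0.001,-0.052,0,-0.534,0,0]]}}

```text
time_s: 14.3
tool_pos: [0.5852, -0.0138, 0.0871]
tool_rot: [-179.0, 45.1, 178.6]
force: [-9.7, -6.3, -5.8]
grip_width: 0.0176
grasp_force: 50.0
```

```bash
python3 - <<'E'
from plan import *
print(st()); o=env.get_obs(); print(o['force'],o['wrist_torque'],o['qpos'].round(1))
x=.089
rows(cur(),lip(x,.065,-6),lip(x-.005,.10,-4))
t=snap('top','lvt.png',(300,170,400,280),4); s=snap('side','lvs.png',(270,140,400,250),4)
a=cv2.imread('pics/lvt.png');b=cv2.imread('pics/lvs.png'); cv2.imwrite('pics/lv.png',cv2.resize(np.hstack([a,b]),None,fx=.85,fy=.85))
E
```

```text
foot [47.3 -0.6 16.8] lip [97.  -1.  42.8] rpy [-0.7 -5.1 -0.7]
[-9.68019669 -6.25423669 -5.75649608] [-1.08937951  3.76967002 -1.07353844] [-11.7  -4.4   7.1 140.3  97.9   5.6 -11.8]
[-0.045, -0.003, -0.106] [-0.012, -0.011, -0.001] n=0.5 
[-0.163, -0.006, -0.249] [-0.012, 0.012, -0.001] n=1.2
```

View pics/lv.png

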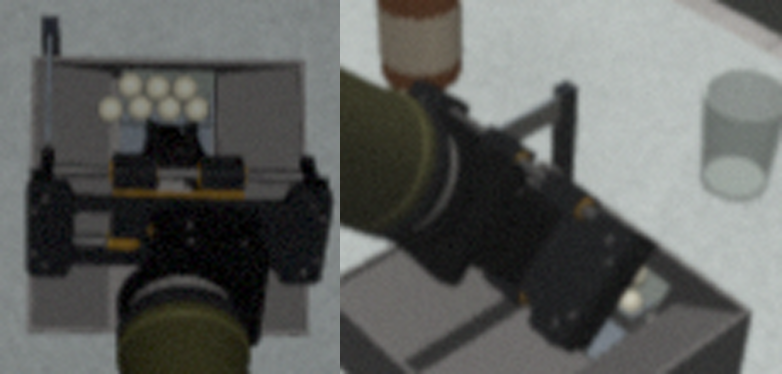

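All seven balls are riding in or on the scoop: a bottom row at crop y≈108, three more above it at y≈85, and one at the left edge. The 40° tool tilt puts q4 and q6 at their limits. So I set the scoop down level on the lane, clear of the wall, and regrip in place with about 15° tilt.

```bash
python3 - <<'E'
from plan import *
def fl(x,z,p): 
    r=R.from_euler('y',p,degrees=True); return mul(mul(TUBP,(np.array([x,0,z]),r)),TS)
rows(cur(),fl(.042,.013,-3),fl(.034,.010,0),fl(.02,.008,0),fl(.005,.0065,0))
E
```

```text
[0.027, -0.006, 0.005] [-0.011, 0.025, 0.0] n=0.3 
[0.053, -0.006, -0.0] [-0.011, 0.06, -0.0] n=0.6 
[0.109, -0.007, -0.043] [-0.011, 0.06, -0.0] n=0.6 
[0.167, -0.008, -0.091] [-0.011, 0.06, -0.0] n=0.8
```

>>> {"op": "apply_moves", "data": {"moves": [[0.014,-0.003,0.003,-0.005,0.012,0,0],[0.027,-0.006,0.005,-0.011,0.025,0,0],[0.04,-0.006,0.003,-0.011,0.045,0,0],[0.053,-0.006,0,-0.011,0.06,0,0],[0.07,-0.006,-0.014,-0.011,0.06,0,0],[0.09,-0.007,-0.028,-0.011,0.06,0,0],[0.109,-0.007,-0.043,-0.011,0.06,0,0],[0.129,-0.007,-0.06,-0.011,0.06,0,0],[0.148,-0.008,-0.075,-0.011,0.06,0,0],[0.167,-0.008,-0.091,-0.011,0.06,0,0],[0.167,-0.008,-0.091,-0.011,0.06,0,0]]}}

```text
time_s: 15.5
tool_pos: [0.5527, -0.0127, 0.0796]
tool_rot: [180.0, 40.0, 178.7]
force: [-0.1, 0.0, -2.4]
grip_width: 0.0177
grasp_force: 50.0
```

```bash
python3 - <<'E'
from plan import *
print(st()); o=env.get_obs(); print(o['force'],o['wrist_torque'],o['qpos'].round(1))
a=cur()
r=R.from_euler('y',0); rows(a,mul(mul(TUBP,(np.array([.005,0,.005]),r)),TS))
snap('top','dn.png',(300,170,400,280),4)
E
```

```text
foot [8.6 0.7 8.9] lip [60.4  0.7 30.4] rpy [ 0.  -0.   0.1]
[-0.13304276  0.04378978 -2.37922982] [0.14592556 1.01318426 0.00669287] [  4.   -7.   -7.2 140.3  17.7   7.   68.5]
[0.026, -0.003, 0.004] [0.001, 0.0, 0.0] n=0.1
```

View pics/dn.png

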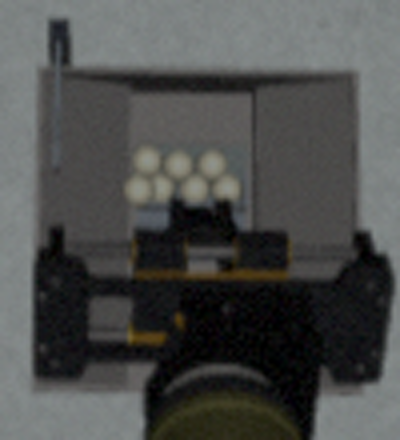

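```bash
python3 - <<'E'
from plan import *
r=R.from_euler('y',0); rows(cur(),*[mul(mul(TUBP,(np.array(p),r)),TS) for p in([.02,0,.0085],[.032,0,.0075],[.032,0,.005])])
E
```

```text
[-0.045, 0.005, 0.039] [-0.001, 0.0, -0.001] n=0.2 
[-0.087, 0.005, 0.081] [-0.001, 0.0, -0.001] n=0.5 
[-0.079, 0.005, 0.091] [-0.001, 0.0, -0.001] n=0.5
```

>>> {"op": "apply_moves", "data": {"moves": [[-0.015,0.003,0.013,0,0,0,0],[-0.03,0.005,0.026,0,0,0,0],[-0.045,0.005,0.039,0,0,0,0],[-0.065,0.005,0.06,0,0,0,0],[-0.087,0.005,0.081,0,0,0,0],[-0.083,0.005,0.086,0,0,0,0],[-0.079,0.005,0.091,0,0,0,0],[-0.079,0.005,0.091,0,0,0,0]]}}

```text
time_s: 16.35
tool_pos: [0.5779, -0.0115, 0.0768]
tool_rot: [179.9, 40.2, 178.7]
force: [1.1, 0.4, -1.7]
grip_width: 0.0172
grasp_force: 50.0
```

```bash
python3 - <<'E'
from plan import *
print(st()); o=env.get_obs(); print(o['force'],o['wrist_torque'],o['qpos'].round(1))
E
```

```text
foot [33.9  2.5  6.2] lip [85.6  2.6 27.8] rpy [ 0.1 -0.2  0.1]
[ 1.09039587  0.43089086 -1.73917538] [0.27423204 0.56790826 0.11328519] [  5.5  -3.2  -8.7 137.4  22.6   6.1  63.8]
```

>>> {"op": "apply_moves", "data": {"moves": [[0.004,-0.008,0.005,0,0,0,0],[0.006,-0.01,0.007,0,0,0,0],[0.006,-0.01,0.007,0,0,0,0]]}}

```text
time_s: 16.65
tool_pos: [0.579, -0.0127, 0.0767]
tool_rot: [179.8, 40.4, 178.8]
force: [-3.9, 3.7, 6.7]
grip_width: 0.0176
grasp_force: 50.0
```

```bash
python3 - <<'E'
from plan import *
print(st()); o=env.get_obs(); print(o['force'],o['wrist_torque'],o['qpos'].round(1))
# rotate about grasp point to tilt 15
A=cur(); g=A[0]-.019*A[1].apply([0,0,1])
for d in(9,17,25):
    r=A[1]*R.from_euler('y',d,degrees=True); rows(A,(g+.019*r.apply([0,0,1]),r))
print(r.as_euler('xyz',degrees=True))
E
```

```text
foot [35.3  1.5  6. ] lip [87.   1.6 27.9] rpy [ 0.1 -0.4  0.2]
[-3.92128279  3.67968329  6.67094051] [0.83675558 0.38857824 0.51078872] [  4.9  -3.1  -7.8 137.5  22.5   5.7  64.2]
[0.015, 0.0, -0.001] [-0.0, 0.105, -0.0] n=1.0 
[0.028, 0.0, -0.004] [-0.0, 0.198, -0.0] n=2.0 
[0.04, 0.0, -0.009] [-0.0, 0.291, 0.0] n=2.9 
[179.87081634  15.37404212 178.8312837 ]
```

>>> {"op": "apply_moves", "data": {"moves": [[0,0,0,0,0,0,0.25],[0,0,0,0,0,0,0.4],[0,0,0,0,0,0,0.4],[0,0,0,0,0,0,0.4],[0.007,0,0,0,0.05,0,0.4],[0.015,0,-0.001,0,0.105,0,0.4],[0.021,0,-0.002,0,0.15,0,0.4],[0.028,0,-0.004,0,0.198,0,0.4],[0.034,0,-0.006,0,0.245,0,0.4],[0.04,0,-0.009,0,0.291,0,0.4],[0.04,0,-0.009,0,0.291,0,0.4],[0.04,0,-0.009,0,0.291,0,0.4]]}}

```text
time_s: 17.85
tool_pos: [0.5697, -0.0143, 0.07]
tool_rot: [179.9, 15.1, 178.7]
force: [-0.4, -0.4, -0.2]
grip_width: 0.0345
grasp_force: 0.0
```

```bash
python3 - <<'E'
from plan import *
o=env.get_obs(); print(o['force'],o['grip_width'],o['qpos'].round(1))
snap('top','rg.png',(300,170,400,280),4)
E
```

```text
[-0.38344841 -0.38331198 -0.23285458] 0.03453920698844789 [ -3.4   6.    1.8 118.3   0.8  40.7  86.5]
```

View pics/rg.png

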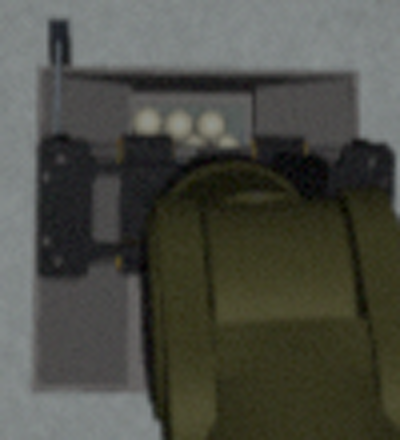

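>>> {"op": "apply_moves", "data": {"moves": [[0,0,0,0,0,0,0],[0,0,0,0,0,0,0],[0,0,0,0,0,0,0],[0,0,0,0,0,0,0],[0,0,0,0,0,0,0],[0,0,0,0,0,0,0],[0,0,0,0,0,0,0],[0,0,0,0,0,0,0]], "grip_force": 50}}

```text
time_s: 18.7
tool_pos: [0.5697, -0.0139, 0.0706]
tool_rot: [179.9, 15.0, 178.7]
force: [-2.2, 0.8, 2.5]
grip_width: 0.018
grasp_force: 49.7
```

```bash
python3 - <<'E'
from plan import *
o=env.get_obs(); print(o['force'],o['grip_width'],o['grasp_force'])
A=cur(); B=mul(inv(TUBP),A); y=B[0][1]
# scoop pose in tub frame at grasp: level, yaw as tool
yaw=B[1].as_matrix()[:,1]; yw=np.arctan2(-yaw[0],yaw[1]); print('tool in tub',B[0],np.degrees(yw))
S=(np.array([.0348,y,.005]),R.from_euler('z',yw)); t=mul(inv(S),B); print(t[0],t[1].as_euler('xyz',degrees=True))
np.savez('ts.npz',p=t[0],r=t[1].as_rotvec())
open('plan.py','a').write("\n_z=np.load('ts.npz'); TS=(_z['p'],R.from_rotvec(_z['r']))\ndef sc(x,y,z,p=0): return mul(mul(TUBP,(np.array([x,y,z]),R.from_euler('y',p,degrees=True))),TS)\n")
E
python3 - <<'E'
import sys; sys.path.insert(0,'.')
from plan import *
print(st())
rows(cur(),sc(.033,0,.012,-3),sc(.03,0,.03,-3),sc(.028,0,.075,-3))
E
```

```text
[-2.19175872  0.8275659   2.45596198] 0.01804950683677989 49.65048490092158
tool in tub [ 0.02509547 -0.0001011   0.07063337] 0.05228606696794097
[-9.70453095e-03  8.85600825e-06  6.56333672e-02] [179.91587768  15.03693021 179.97817516]
foot [34.8 -0.1  5. ] lip [86.6 -0.1 26.5] rpy [ 0.  -0.   0.1]
[0.017, 0.001, -0.038] [0.0, -0.035, 0.001] n=0.3 
[0.008, 0.001, -0.128] [0.0, -0.035, 0.001] n=0.5 
[-0.041, 0.001, -0.348] [0.0, -0.035, 0.001] n=1.4
```

>>> {"op": "apply_moves", "data": {"moves": [[0.004,0,-0.012,0,-0.01,0,0],[0.01,0,-0.025,0,-0.02,0,0],[0.017,0,-0.038,0,-0.035,0,0],[0.014,0,-0.068,0,-0.035,0,0],[0.011,0,-0.098,0,-0.035,0,0],[0.008,0,-0.128,0,-0.035,0,0],[0,0,-0.168,0,-0.035,0,0],[-0.01,0,-0.21,0,-0.035,0,0],[-0.02,0,-0.255,0,-0.035,0,0],[-0.03,0,-0.3,0,-0.035,0,0],[-0.041,0,-0.348,0,-0.035,0,0],[-0.041,0,-0.348,0,-0.035,0,0],[-0.041,0,-0.348,0,-0.035,0,0],[-0.041,0,-0.348,0,-0.035,0,0],[-0.041,0,-0.348,0,-0.035,0,0],[-0.041,0,-0.348,0,-0.035,0,0]]}}

```text
time_s: 20.3
tool_pos: [0.5594, -0.014, 0.1394]
tool_rot: [179.9, 18.0, 178.7]
force: [-0.5, -0.2, -2.2]
grip_width: 0.0176
grasp_force: 49.6
```

```bash
python3 - <<'E'
from plan import *
o=env.get_obs(); print(st(),o['force'],o['qpos'].round(1))
T=snap('top','up.png',(300,170,400,280),4); S=snap('side','up_s.png',(270,120,400,250),4)
for n in('top','side'):
    print(n,[(round(b['conf'],2),np.round(b['location'],1).tolist()) for b in boxes_of(n,'ball0_center')])
    P=mul(cur(),inv(TS)); print(proj(n,P[0]+P[1].apply(np.array([[25.5,21,12.5],[25.5,0,12.5],[25.5,-21,12.5],[40,10,24],[40,-10,24]])/1e3)).round(1).tolist())
a=cv2.imread('pics/up.png');b=cv2.imread('pics/up_s.png'); b=b[:440]
cv2.imwrite('pics/up2.png',cv2.resize(np.hstack([a,b]),None,fx=.85,fy=.85))
E
```

```text
foot [27.9 -0.4 74.3] lip [78.5 -0.4 98.5] rpy [-0. -3.  0.] [-0.50252628 -0.16311883 -2.17476488] [ -3.5  -1.9   1.6 118.2   1.4  45.8  86. ]
top [(0.38, [355.5, 197.8])]
[[341.1, 203.2], [349.9, 203.3], [358.7, 203.5], [346.1, 196.5], [354.6, 196.7]]
side [(0.37, [338.2, 217.7])]
[[338.4, 204.2], [344.9, 209.1], [351.6, 214.1], [346.6, 199.9], [353.0, 204.6]]
```

View pics/up2.png

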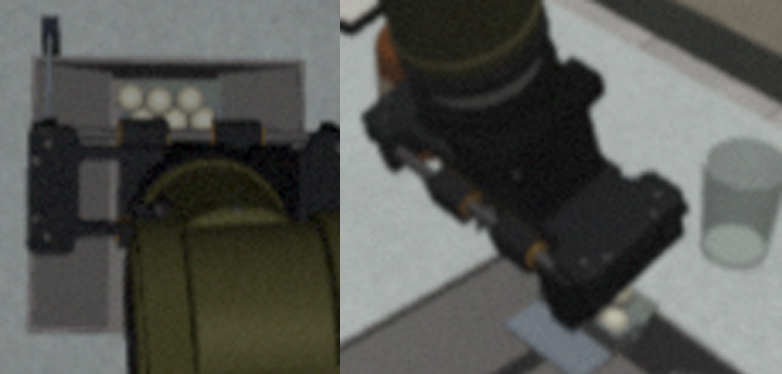

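```bash
python3 - <<'E'
from plan import *
a=sc(.0055,.012,.0845); rows(cur(),sc(.018,.004,.08,-1),a)
rows(a,sc(.0055,.052,.0845),sc(.0055,.132,.0845))
E
```

```text
[0.029, 0.022, -0.039] [0.0, 0.023, 0.001] n=0.2 
[0.075, 0.062, -0.079] [0.0, 0.035, 0.001] n=0.5 
[0.0, 0.2, 0.0] [0.0, 0.0, 0.0] n=0.8 
[0.0, 0.6, 0.001] [0.0, 0.0, 0.0] n=2.4
```

>>> {"op": "apply_moves", "data": {"moves": [[0.007,0.005,-0.01,0,0.006,0,0],[0.014,0.011,-0.02,0,0.012,0,0],[0.029,0.022,-0.039,0,0.023,0,0],[0.044,0.036,-0.052,0,0.03,0,0],[0.06,0.05,-0.065,0,0.035,0,0],[0.07,0.058,-0.075,0,0.035,0,0],[0.075,0.062,-0.079,0,0.035,0,0],[0.075,0.062,-0.079,0,0.035,0,0],[0.075,0.062,-0.079,0,0.035,0,0]]}}

```text
time_s: 21.4
tool_pos: [0.5408, -0.0012, 0.1503]
tool_rot: [179.9, 15.1, 178.7]
force: [-0.1, -0.4, -2.2]
grip_width: 0.0175
grasp_force: 49.6
```

```bash
python3 - <<'E'
from plan import *
o=env.get_obs(); print(st(),o['force'],o['qpos'].round(1))
rows(cur(),sc(.0055,.032,.0845),sc(.0055,.062,.0845),sc(.0055,.132,.0845))
E
```

```text
foot [ 5.6 11.9 84.7] lip [ 57.4  11.9 106.2] rpy [-0. -0.  0.] [-0.05023438 -0.41143404 -2.16985705] [ -4.3  -2.9   0.8 117.1   1.6  50.8  84.4]
[0.001, 0.101, 0.001] [-0.0, 0.0, 0.0] n=0.4 
[0.001, 0.251, 0.001] [-0.0, 0.0, 0.0] n=1.0 
[0.0, 0.601, 0.002] [-0.0, 0.0, 0.0] n=2.4
```

>>> {"op": "apply_moves", "data": {"moves": [[0,0.02,0,0,0,0,0],[0,0.05,0.001,0,0,0,0],[0,0.08,0.001,0,0,0,0],[0,0.105,0.001,0,0,0,0],[0,0.13,0.001,0,0,0,0],[0,0.155,0.001,0,0,0,0],[0,0.18,0.001,0,0,0,0],[0,0.205,0.001,0,0,0,0],[0,0.23,0.001,0,0,0,0],[0,0.255,0.001,0,0,0,0],[0,0.28,0.001,0,0,0,0]]}}

```text
time_s: 22.5
tool_pos: [0.5421, 0.0553, 0.1502]
tool_rot: [179.9, 15.1, 178.7]
force: [-0.4, -0.9, -2.6]
grip_width: 0.0173
grasp_force: 49.6
```

```bash
python3 - <<'E'
from plan import *
o=env.get_obs(); print(st(),o['force'],o['qpos'].round(1))
rows(cur(),sc(.0055,.09,.0845),sc(.0055,.132,.0845))
E
```

```text
foot [ 5.6 68.4 84.6] lip [ 57.4  68.4 106.1] rpy [-0. -0.  0.] [-0.41455008 -0.92724378 -2.6168885 ] [ -7.5  -2.2  -3.1 116.4   3.7  51.   76.1]
[0.001, 0.108, 0.0] [-0.0, 0.0, 0.001] n=0.4 
[0.0, 0.318, 0.001] [-0.0, 0.0, 0.001] n=1.3
```

>>> {"op": "apply_moves", "data": {"moves": [[0,0.022,0,0,0,0,0],[0,0.044,0,0,0,0,0],[0,0.066,0,0,0,0,0],[0,0.088,0,0,0,0,0],[0,0.11,0,0,0,0,0],[0,0.132,0,0,0,0,0],[0,0.154,0,0,0,0,0],[0,0.176,0,0,0,0,0],[0,0.198,0,0,0,0,0],[0,0.22,0,0,0,0,0],[0,0.242,0,0,0,0,0],[0,0.264,0,0,0,0,0],[0,0.286,0,0,0,0,0],[0,0.308,0,0,0,0,0],[0,0.33,0,0,0,0,0],[0,0.33,0,0,0,0,0]]}}

```text
time_s: 24.1
tool_pos: [0.5436, 0.1218, 0.1503]
tool_rot: [179.9, 15.1, 178.8]
force: [0.5, -0.9, -1.7]
grip_width: 0.0176
grasp_force: 49.6
```

```bash
cat > balls.py <<'E'
from plan import *
o=env.get_obs(); print(st(),o['force'],o['qpos'].round(1))
P=mul(cur(),inv(TS))
for n in('top','side'):
    im=viewer.read_camera(n); cv2.imwrite(f'pics/b_{n}.png',im[:,:,::-1])
    h=cv2.cvtColor(im,cv2.COLOR_RGB2HSV).astype(int); 
    r=im.astype(int); m=((r.min(2)>135)&(r[:,:,0]-r[:,:,2]>12)).astype(np.uint8)
    k,_,s,c=cv2.connectedComponentsWithStats(m)
    print(n,[(c[i].round(1).tolist(),int(s[i,4])) for i in range(1,k) if s[i,4]>6])
    print(' seats',proj(n,P[0]+P[1].apply(np.array([[25.5,21,12.5],[25.5,0,12.5],[25.5,-21,12.5]])/1e3)).round(1).tolist(),'exc',proj(n,P[0]+P[1].apply(np.array([[40,10,24],[40,-10,24]])/1e3)).round(1).tolist())
    l=masks_of(n,'ball0_center'); print(' net',[(round(b['conf'],2),np.round(b['location'],1).tolist(),int(b['pixels'].sum())) for b in l])
E
python3 balls.py
```

```text
foot [  5.6 134.9  84.7] lip [ 57.4 135.  106.2] rpy [ 0.  -0.   0.1] [ 0.45938813 -0.90412837 -1.70225298] [-11.4  -0.3  -7.3 114.5   6.3  51.7  66.8]
top []
 seats [[283.6, 210.7], [292.6, 210.8], [301.5, 211.0]] exc [[288.1, 203.9], [296.7, 204.0]]
 net [(0.58, [354.4, 205.7], 25), (0.34, [354.6, 226.7], 5690)]
side [([90.6, 146.8], 17), ([297.5, 179.7], 14), ([302.9, 183.7], 18), ([333.9, 226.4], 17), ([334.4, 233.7], 18), ([349.5, 233.4], 18), ([347.4, 240.4], 17)]
 seats [[293.0, 176.4], [298.5, 180.6], [304.2, 185.0]] exc [[300.5, 172.3], [305.9, 176.3]]
 net [(0.59, [349.6, 238.5], 50)]
```

```bash
python3 - <<'E'
from plan import *
im=cv2.imread('pics/b_top.png')[:,:,::-1].astype(int)
w=(im[:,:,0]-im[:,:,2]); print('warm top seats'); print(w[205:217,278:308]); 
m=(w>12).astype(np.uint8); k,_,s,c=cv2.connectedComponentsWithStats(m[170:280,270:400].copy())
print([((c[i]+[270,170]).round(1).tolist(),int(s[i,4])) for i in range(1,k) if s[i,4]>5])
im=cv2.imread('pics/b_side.png')[:,:,::-1].astype(int); print(im[170:182,284:308,0])
E
```

```text
warm top seats
[[-4 -3 -6 -4 -6 -6 -8 -8 -7 -7 -4 -6 -6 -6 -7 -7 -7 -6 -5 -7 -4 -3 -6 -3
  -7 -4 -5 -6 -5 -6]
 [-6 -7 -6 -6 -3 -6 -5 -6 -6 -4 -7 -7 -4 -6 -7 -8 -6 -6 -4 -6 -4 -4 -4 -5
  -5 -4 -8 -6 -7 -5]
 [-4 -4 -6 -1 -4 -4 -3 -3 -5 -7 -4 -5 -5 -4 -4 -5 -3 -6 -6 -6 -6 -6 -4 -5
  -4 -3 -4 -7 -6 -4]
 [-8 -7 -6 -5 -4 -2  0  1 -2 -6 -5 -6 -4 -4 -1  1 -1 -1 -4 -4 -7 -6 -2  1
   1  0 -2 -6 -9 -9]
 [-9 -6 -4 -4 -1  8 11 11  7  5 -2 -5 -4  6 11 13 10  4 -1 -5 -3 -1  8 11
  12 11  8 -1 -8 -7]
 [-8 -3 -2  2 10 15 15 16 16 16  7 -1  6 14 16 17 13  8 -1 -3 -3  6 12 11
  10 13  8 -1 -6 -4]
 [-8  1 16 12 15 15 13 12 17 18 14  1 13 15 16 14 12  4 -2 -3  2  0 -3  0
  -2  1 -1 -4 -5 -3]
 [-3  3 29 18 14 14  7  7 13 15 10  6 11 16  8  5 12  3 -1 -4 -4 -7 -3 -3
  -3 -1 -3 -6 -3 -1]
 [-3  7 39 18  5  6  1  3  7  7  3  2  9 10  5  3 13  6  3 -1 -6 -3 -2 -4
  -5 -1 -3 -3 -4 -2]
 [-2  8 37 12  3  1  0  2  5  2  2  3  2  4  4  4 13  4 -3 -3  0  4 -4 -2
  -2 -4 -2  0  1  5]
 [ 1  5 28  9  4  0  1  2  1  1  2  2  4  3  1  0 15  4 -1 -7 -2  1  4 -4
  -5 -4 -5  0 -4  5]
 [ 1 10  9  3  4  2  0  2  0  1  0  1 -3
[... 747 characters left out ...]
26  22  26  24  21  24  29  63 127 147 129 110 107 107 105 108 107
  104 104 107 111 120 134]
 [ 62  28  20  21  27  23  24  26  50 101 144 134 113 104 111 112 109 108
  108 107 106 105 109 118]
 [ 78  30  19  25  24  23  20  23  33  79 131 136 123 128 132 123 108 108
  108 106 106 108 103 105]
 [ 92  38  23  28  18  20  25  20  26  54 107 138 150 158 159 149 127 112
  111 109 110 107 106 105]
 [102  43  27  23  28  26  22  27  24  39  93 144 173 180 179 168 143 118
  110 107 107 106 110 104]
 [102  58  33  25  20  27  20  19  18  33  77 141 171 180 180 167 145 124
  112 108 110 112 111 106]
 [105  77  40  25  20  21  23  29  21  30  65 122 154 168 166 159 141 128
  121 130 127 116 109 107]]
```

Three balls are seated: top (284,211), (293,210) and (302,210). The other four are back in the tub. Next I carry the scoop over the blade to the pan.

```bash
python3 - <<'E'
from plan import *
W=lambda x,y,z,yaw: mul((np.array([x,y,z]),R.from_euler('z',yaw)),TS)
chain(sc(.0055,.135,.155),W(.545,-.03,.155,-.1),W(.5276,-.175,.14,-.22),W(*PAN[:2],.09,-.35))
E
```

```text
[-0.091, 0.007, -0.34] [-0.0, 0.0, 0.0] n=1.4 
[0.022, -0.755, -0.007] [0.013, -0.0, 0.049] n=3.0 
[0.033, -0.724, 0.068] [0.021, -0.0, 0.077] n=2.9 
[0.043, -0.55, 0.246] [0.022, -0.0, 0.084] n=2.4
```

>>> {"op": "apply_moves", "data": {"moves": [[-0.01,0,-0.03,0,0,0,0],[-0.025,0,-0.09,0,0,0,0],[-0.045,0,-0.17,0,0,0,0],[-0.065,0.004,-0.25,0,0,0,0],[-0.08,0.007,-0.31,0,0,0,0],[-0.091,0.007,-0.34,0,0,0,0],[-0.091,0.007,-0.34,0,0,0,0]]}}

```text
time_s: 25.0
tool_pos: [0.5443, 0.1223, 0.2222]
tool_rot: [179.9, 15.2, 178.7]
force: [0.7, 0.5, -1.3]
grip_width: 0.0181
grasp_force: 49.6
```

>>> {"op": "apply_moves", "data": {"moves": [[0,-0.02,0,0,0,0.001,0],[0.002,-0.06,0,0.001,0,0.004,0],[0.004,-0.12,-0.001,0.002,0,0.008,0],[0.006,-0.2,-0.002,0.004,0,0.014,0],[0.008,-0.29,-0.003,0.006,0,0.02,0],[0.011,-0.38,-0.004,0.007,0,0.026,0],[0.014,-0.47,-0.005,0.009,0,0.032,0],[0.017,-0.56,-0.005,0.01,0,0.038,0],[0.019,-0.64,-0.006,0.012,0,0.043,0],[0.021,-0.7,-0.006,0.013,0,0.047,0],[0.022,-0.74,-0.007,0.013,0,0.049,0],[0.022,-0.755,-0.007,0.013,0,0.049,0]]}}

```text
time_s: 26.2
tool_pos: [0.5355, -0.0297, 0.2207]
tool_rot: [179.9, 15.1, 174.3]
force: [-0.1, 0.0, -1.8]
grip_width: 0.0173
grasp_force: 49.6
```

>>> {"op": "apply_moves", "data": {"moves": [[0,-0.02,0.001,0,0,0.002,0],[0.002,-0.06,0.005,0.001,0,0.006,0],[0.005,-0.12,0.01,0.003,0,0.013,0],[0.009,-0.2,0.018,0.006,0,0.021,0],[0.013,-0.29,0.027,0.008,0,0.031,0],[0.017,-0.38,0.036,0.011,0,0.04,0],[0.021,-0.47,0.044,0.014,0,0.05,0],[0.025,-0.55,0.052,0.016,0,0.058,0],[0.028,-0.62,0.058,0.018,0,0.066,0],[0.031,-0.68,0.064,0.02,0,0.072,0],[0.033,-0.715,0.067,0.021,0,0.076,0],[0.033,-0.724,0.068,0.021,0,0.077,0]]}}

```text
time_s: 27.4
tool_pos: [0.5183, -0.1733, 0.2055]
tool_rot: [179.9, 15.0, 167.4]
force: [0.5, 0.2, -0.5]
grip_width: 0.0175
grasp_force: 49.6
```

```bash
python3 - <<'E'
from plan import *
W=lambda x,y,z,yaw: mul((np.array([x,y,z]),R.from_euler('z',yaw)),TS)
print(st(),env.get_obs()['force'],env.get_obs()['qpos'].round(1)); chain(W(*PAN[:2],.09,-.35),W(*PAN[:2],.058,-.35))
E
```

```text
foot [ -13.1 -162.6  139.9] lip [  37.7 -172.7  161.3] rpy [ -0.    0.  -11.2] [ 0.5140487   0.17486915 -0.51420492] [  3.5  -5.3  12.2 112.6   0.3  57.6  93.1]
[0.045, -0.548, 0.246] [0.022, -0.0, 0.084] n=2.4 
[0.042, -0.0, 0.155] [0.0, 0.0, 0.0] n=0.6
```

>>> {"op": "apply_moves", "data": {"moves": [[0.002,-0.02,0.009,0.001,0,0.003,0],[0.005,-0.06,0.027,0.002,0,0.009,0],[0.01,-0.12,0.054,0.005,0,0.018,0],[0.016,-0.2,0.09,0.008,0,0.031,0],[0.023,-0.28,0.126,0.011,0,0.043,0],[0.03,-0.36,0.162,0.014,0,0.055,0],[0.036,-0.44,0.197,0.018,0,0.067,0],[0.041,-0.5,0.224,0.02,0,0.077,0],[0.044,-0.535,0.24,0.021,0,0.082,0],[0.045,-0.548,0.246,0.022,0,0.084,0],[0.045,-0.548,0.246,0.022,0,0.084,0]]}}

```text
time_s: 28.5
tool_pos: [0.4988, -0.2803, 0.1556]
tool_rot: [179.9, 15.0, 160.0]
force: [-1.0, -0.1, -2.3]
grip_width: 0.0176
grasp_force: 49.6
```

>>> {"op": "apply_moves", "data": {"moves": [[0.005,0,0.018,0,0,0,0],[0.013,0,0.048,0,0,0,0],[0.022,0,0.082,0,0,0,0],[0.031,0,0.115,0,0,0,0],[0.038,0,0.14,0,0,0,0],[0.042,0,0.155,0,0,0,0],[0.042,0,0.155,0,0,0,0]]}}

```text
time_s: 29.2
tool_pos: [0.4983, -0.28, 0.1228]
tool_rot: [179.9, 15.0, 160.0]
force: [-0.4, 0.6, -0.8]
grip_width: 0.0177
grasp_force: 49.6
```

```bash
python3 - <<'E'
from plan import *
from fit import render,box
W=lambda x,y,z,yaw: mul((np.array([x,y,z]),R.from_euler('z',yaw)),TS)
P=mul(cur(),inv(TS)); print(P[0],P[1].as_euler('xyz',degrees=True),env.get_obs()['force']); chain(W(*PAN[:2],.056,-.35),W(*PAN[:2],.055,-.35),W(*PAN[:2],.054,-.35))
E
python3 balls.py
```

```text
[ 0.50739565 -0.28330293  0.05717028] [  0.02842191   0.07231564 -19.96199589] [-0.44854861  0.60621926 -0.83939316]
[-0.001, -0.005, 0.006] [0.001, -0.001, 0.001] n=0.0 
[0.001, -0.0, 0.005] [0.0, 0.0, 0.0] n=0.0 
[0.001, -0.0, 0.005] [0.0, 0.0, 0.0] n=0.0 
foot [ -30.9 -270.9   57.2] lip [  18.2 -287.5   78.6] rpy [  0.    0.1 -18.6] [-0.44854861  0.60621926 -0.83939316] [  9.4   2.3  19.2 115.4  -4.1  47.6 100.9]
top []
 seats [[455.7, 228.0], [463.9, 230.9], [472.0, 233.7]] exc [[463.3, 223.3], [471.2, 226.1]]
 net []
side [([79.5, 147.6], 126), ([114.0, 150.0], 25), ([334.3, 230.6], 84), ([348.4, 236.6], 86), ([318.1, 355.4], 7), ([434.4, 391.1], 31)]
 seats [[423.2, 305.2], [430.0, 314.9], [437.1, 325.0]] exc [[434.9, 303.9], [441.8, 313.2]]
 net [(0.47, [349.2, 237.1], 44)]
```

>>> {"op": "apply_moves", "data": {"moves": [[0.001,0,0.005,0,0,0,0],[0.002,0,0.008,0,0,0,0],[0.003,0,0.011,0,0,0,0],[0.003,0,0.011,0,0,0,0]]}}

```text
time_s: 29.8
tool_pos: [0.4986, -0.2802, 0.1212]
tool_rot: [179.9, 15.0, 160.0]
force: [0.5, 0.4, -2.0]
grip_width: 0.0177
grasp_force: 49.6
```

>>> {"op": "apply_moves", "data": {"moves": [[0.001,0,0.004,0,0,0,0],[0.002,0,0.007,0,0,0,0],[0.002,0,0.007,0,0,0,0]]}}

```text
time_s: 30.1
tool_pos: [0.4989, -0.2804, 0.1206]
tool_rot: [179.9, 15.1, 160.0]
force: [-3.0, 1.3, 5.1]
grip_width: 0.0176
grasp_force: 49.6
```

>>> {"op": "apply_moves", "data": {"moves": [[0,0,-0.002,0,0,0,0.1],[0,0,-0.002,0,0,0,0.25],[0,0,-0.002,0,0,0,0.4],[0,0,-0.002,0,0,0,0.6],[0,0,-0.002,0,0,0,0.6],[0,0,-0.002,0,0,0,0.6],[0,0,-0.03,0,0,0,0.6],[0,0,-0.1,0,0,0,0.6],[0,0,-0.2,0,0,0,0.6],[0,0,-0.3,0,0,0,0.6],[0,0,-0.4,0,0,0,0.6],[0,0,-0.45,0,0,0,0.6],[0,0,-0.45,0,0,0,0.6]]}}

```text
time_s: 31.4
tool_pos: [0.4775, -0.273, 0.2093]
tool_rot: [179.9, 15.3, 160.0]
force: [0.0, -0.2, 0.3]
grip_width: 0.0525
grasp_force: 0.0
```

```bash
python3 - <<'E'
from fit import *
o=env.get_obs(); print(o['tool_pos'],o['force'],o['grip_width'],o['qpos'].round(1))
P0=[.5074,-.2833,-.348]; R0=R.from_euler('z',P0[2])
for n in('top','side'):
    im=viewer.read_camera(n).astype(int); cv2.imwrite(f'pics/end_{n}.png',im[:,:,::-1].astype(np.uint8))
    s=proj(n,R0.apply(np.array([[25.5,21,12.5],[25.5,0,12.5],[25.5,-21,12.5]])/1e3)+[P0[0],P0[1],.055]); print(n,s.round(1).tolist())
    w=im[:,:,0]-im[:,:,2]
    k,_,st_,c=cv2.connectedComponentsWithStats((w>10).astype(np.uint8))
    print(' warm',[(c[i].round(1).tolist(),int(st_[i,4])) for i in range(1,k) if 5<st_[i,4]<150])
    print(' scoop',[(round(m['conf'],2),np.round(m['location']).tolist()) for m in masks_of(n,'scoop_foot')])
    l=[m for m in masks_of(n,'scoop_foot') if np.hypot(*(m['location']-s[1]))<30]
    if l: r=fit(SCOOP,{n:l[0]['pixels'].astype(float)},P0,z=.055); print(' fit',r.x,r.fun)
E
```

```text
[ 0.47745532 -0.27297509  0.20928166] [ 0.03288375 -0.16779373  0.33743854] 0.05249482080753996 [  9.   -5.5  18.5 112.2  -0.5  57.9  97.9]
top [[455.4, 228.1], [463.5, 231.0], [471.7, 233.8]]
 warm [([2.9, 11.0], 117), ([0.7, 29.3], 7), ([455.6, 166.7], 70), ([356.8, 209.6], 72), ([339.0, 210.7], 33), ([346.1, 217.0], 34), ([454.6, 228.9], 10), ([473.5, 233.0], 10), ([519.8, 247.8], 6), ([494.2, 260.4], 68), ([571.2, 268.7], 17), ([562.0, 270.9], 8), ([565.7, 270.5], 6), ([544.0, 280.4], 7), ([523.7, 290.8], 11), ([533.9, 292.0], 10), ([526.1, 296.6], 8), ([534.7, 298.8], 6), ([529.9, 304.2], 17), ([533.1, 317.1], 8), ([533.1, 327.5], 26), ([571.4, 328.8], 9), ([536.9, 331.5], 10), ([566.0, 338.4], 21), ([553.7, 339.1], 9), ([562.5, 345.4], 16), ([534.1, 346.2], 17), ([544.5, 345.4], 13), ([534.5, 351.4], 13), ([548.4, 353.4], 30), ([530.2, 356.2], 8), ([536.7, 358.5], 6), ([534.2, 363.3], 6), ([545.9, 365.6], 14), ([539.8, 368.4], 27), ([543.4, 378.8], 11), ([536.8, 388.7], 14), ([542.3, 384.8], 6), ([534.9, 396.9], 7)]
 scoop [(0.83, [454.0, 224.0]), (0.68, [170.0, 212.0]), (0.58,
[... 480 characters left out ...]
 8), ([264.5, 60.2], 8), ([90.7, 105.5], 11), ([369.6, 117.1], 13), ([380.6, 119.4], 9), ([374.4, 124.1], 9), ([385.0, 153.5], 6), ([385.5, 156.7], 6), ([384.6, 173.4], 8), ([388.1, 186.5], 15), ([384.6, 188.9], 7), ([334.3, 231.2], 112), ([348.5, 236.9], 106), ([379.4, 237.8], 63), ([500.7, 273.8], 83), ([412.4, 291.1], 36), ([4.9, 293.4], 7), ([2.9, 307.6], 9), ([4.9, 315.1], 12), ([433.0, 321.4], 147), ([329.9, 369.7], 139), ([462.8, 361.0], 12), ([438.8, 386.8], 84), ([350.7, 393.5], 58), ([79.2, 390.2], 6), ([77.8, 396.0], 10), ([85.2, 397.6], 9)]
 scoop [(0.96, [418.0, 325.0]), (0.8, [237.0, 149.0]), (0.61, [195.0, 204.0])]
 fit [ 0.5033664  -0.28150835 -0.31533643] 0.49667648546520277
```

>>> {"op": "apply_moves", "data": {"moves": [[0,0.3,-0.2,0,0,0,0.6],[0,0.8,-0.2,0,0,0,0.6],[0,0.8,-0.2,0,0,0,0.6],[0,0.8,-0.2,0,0,0,0.6],[0,0.8,-0.2,0,0,0,0.6]]}}

```text
time_s: 32.2
tool_pos: [0.5226, -0.1144, 0.2453]
tool_rot: [179.9, 15.0, 160.4]
force: [-0.6, 0.1, 0.6]
grip_width: 0.0529
grasp_force: 0.0
```

```bash
python3 - <<'E'
from fit import *
P0=[.5074,-.2833,-.348]
for n in('top','side'):
    im=viewer.read_camera(n).astype(int); cv2.imwrite(f'pics/fin_{n}.png',im[:,:,::-1].astype(np.uint8))
    l=[m for m in masks_of(n,'scoop_foot') if np.hypot(*(m['location']-proj(n,[P0[0],P0[1],.08])[0]))<40]
    q=P0
    if l: r=fit(SCOOP,{n:l[0]['pixels'].astype(float)},P0,z=.055); print(' fit',r.x,r.fun); q=r.x
    s=proj(n,R.from_euler('z',q[2]).apply(np.array([[25.5,21,12.5],[25.5,0,12.5],[25.5,-21,12.5]])/1e3)+[q[0],q[1],.055]); print(n,s.round(1).tolist())
    w=im[:,:,0]-im[:,:,2]; x,y=s[1].astype(int); print(w[y-13:y+14,x-14:x+15:1] if n=='top' else w[y-13:y+14:1,x-14:x+15])
E
```

```text
fit [ 0.55404751 -0.28520565 -1.35027104] 3.0161394335511984
top [[467.5, 211.1], [470.0, 219.4], [472.4, 227.7]]
[[ -6  -6  -6  -4  -4  -4  -5  -7  -6  -6  -4  -5  -3  -5  -5  -6  -5  -6
   -4  -5  -6  -6  -5  -4  -5  -4  -6  -5  -4]
 [ -1  -4  -4  -3  -1  -4  -4  -5  -4  -5  -3  -3  -4  -6  -5  -5  -6  -4
   -5  -3  -4  -4  -4  -5  -5  -5  -4  -6  -5]
 [  2   2   1   1   3   2   4   2   4   5   3   5   5   4   4   6   3   0
    4   4   2   3   1   1   0   2   0   2  -1]
 [ -1  -2  -2   2   2   2   3   2   2   2   5   2   4   3   3   6   5   4
    4   3   3   4   4   5   5   1   3   0   5]
 [ -8  -8  -5  -5 -10  -9  -9  -6  -6  -8  -8  -6  -4  -6  -7  -8  -5  -5
   -5  -6  -4  -5  -6  -5  -4  -4  -5  -5  -5]
 [-13 -11 -10 -13 -12 -12 -12 -13 -12 -12 -13  -9 -13 -11 -12 -11 -12 -10
  -11 -11  -8 -10 -11 -10  -7  -7  -9 -10  -9]
 [-13 -14 -15 -13 -14 -13 -11 -14 -14 -12 -14 -13 -12 -11 -12  -9 -10 -11
  -11 -11 -11 -10 -14 -10 -10 -10 -12 -12 -11]
 [-14 -12 -15 -14 -11 -16 -13 -14 -13 -13 -14 -11 -14 -14 -12 -11 -13 -11
  -11 -10 -11  -9 -12 -11 -12 -12 -12 -12  -9]
 [-15 -11 -12 -14 
[... 4966 characters left out ...]
 -4  -2  -8  -4   1   1   2  -1  -4  -7  -4   8
   15  22  22  21  21  17  24  22  17  11   3]
 [-15 -11 -11 -12 -14  -8  -5  -9 -13  -9  -6   2   5   0  -1  -9  -5   8
   15  22  21  17  13  14  21  22  22  15   4]
 [-15 -15 -13 -15 -11 -12 -13 -13 -12 -12  -8  -4   3   2   0  -5  -7   0
   13  20  22  16  11  15  18  25  22  15   4]
 [-16 -12 -16 -15 -15 -13 -11 -14 -16 -14 -12  -5  -2   0   1  -2  -3  -5
    7  16  21  19  15  20  22  24  22  19  12]
 [-12 -14 -15 -16 -15 -16 -15 -14 -13 -14 -10  -8  -3   0  -2   1  -1  -2
    1  12  19  21  22  20  23  23  20  17   9]
 [-14 -14 -12 -15 -15 -15 -14 -13 -13 -14 -12 -12  -8  -3   1   1   1  -2
   -7  -1   8  19  23  21  22  21  21  14   5]]
```

```bash
python3 -c "
from cell import env
print(env.sign_off())"
```

```text
the job is handed in; nothing more can be done
None
```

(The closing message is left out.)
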